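Load the gearbox pins into the V-trough and shut the gate

TASK

First swing the gate lever on the sloping V-trough fully open; then tip every tray that holds steel pins out into the mouth at the trough's top end, so that all the pins slide down into line along the fold behind the end stop. Stand the emptied trays back flat on the mat or the bench, then swing the gate lever fully closed behind the row; leave the gear, the bearing ring and the bottle where they are.

Things in the scene. Friction and masses are not known exactly. Their poses are not given: they have to be found in the camera images.
- trough: 90-degree V-trough of oiled steel angle, 310 mm long, sloping 18 degrees, fixed. Origin: on the fold at the end stop (low end), 35 mm above the bench; x uphill along the fold, y level across, z square to the fold. Legs 22 mm wide (edges 16 mm above the fold). Friction 0.16: a pin let go in the V slides down to the stop or the last pin, axis 14 mm above the fold
- catch (a point): point on the fold in the middle of the catch mouth, 275 mm uphill of the end stop, 120 mm above the bench; axes as the trough's. In the mouth (from 30 mm below this point to 35 mm above it, the trough's top end, open) the legs are 46 mm wide: edges 32 mm above the fold, 65 mm apart
- gate (a joint): gate lever angle about its upright pivot, rad. 0 = closed, at its stop: blade square across the trough 225 mm uphill of the end stop, blocking pins, handle pointing downhill. 1.571 = open, at its stop: blade downhill beside the trough, handle straight out to the trough's +y. Opens clockwise from above; stays where left; 2 N at the knob; sweeps clear of a full row
- gate_knob (a point): black upright knob at the end of the gate lever: cylinder 16 mm across, standing 40 mm clear above the flat handle bar; this point is on its axis, 14 mm below its top (26 mm above the bar), 85 mm from the pivot axis
- gate_pivot (a point): point on the gate's upright pivot axis, level with gate_knob (167 mm above the bench); 45 mm to the +y side of the fold
- mat: black rubber mat, 240 by 390 by 3 mm, fixed to the bench, on which the trays stand; origin at the centre of its underside
- tray1_center (a point): tipping tray: aluminium channel 120 long (x), 32 wide (y), 30 high (z), walls and floor 3 mm, open on top and at its front end (-x), closed at its back; 150 g. Point: its centre, 15 mm above its underside. Holds 0 to 2 pins lying along x; level it keeps them; tipped front-down by more than about 15 degrees they slide out at the front (friction 0.22)
- tray2_center (a point): tipping tray: aluminium channel 120 long (x), 32 wide (y), 30 high (z), walls and floor 3 mm, open on top and at its front end (-x), closed at its back; 150 g. Point: its centre, 15 mm above its underside. Holds 0 to 2 pins lying along x; level it keeps them; tipped front-down by more than about 15 degrees they slide out at the front (friction 0.22)
- tray3_center (a point): tipping tray: aluminium channel 120 long (x), 32 wide (y), 30 high (z), walls and floor 3 mm, open on top and at its front end (-x), closed at its back; 150 g. Point: its centre, 15 mm above its underside. Holds 0 to 2 pins lying along x; level it keeps them; tipped front-down by more than about 15 degrees they slide out at the front (friction 0.22)
- pin1_center (a point): plain steel pin, 20 mm diameter, 36 mm long, ends rounded, 85 g; its centre, x along its axis. None if this pin is absent from the start; three to five pins are present in all. Poured fast, pins can jam crosswise in the trough; let out slowly they fall into line.
- pin2_center (a point): plain steel pin, 20 mm diameter, 36 mm long, ends rounded, 85 g; its centre, x along its axis. None if this pin is absent from the start; three to five pins are present in all. Poured fast, pins can jam crosswise in the trough; let out slowly they fall into line.
- pin3_center (a point): plain steel pin, 20 mm diameter, 36 mm long, ends rounded, 85 g; its centre, x along its axis. None if this pin is absent from the start; three to five pins are present in all. Poured fast, pins can jam crosswise in the trough; let out slowly they fall into line.
- pin4_center (a point): plain steel pin, 20 mm diameter, 36 mm long, ends rounded, 85 g; its centre, x along its axis. None if this pin is absent from the start; three to five pins are present in all. Poured fast, pins can jam crosswise in the trough; let out slowly they fall into line.
- pin5_center (a point): plain steel pin, 20 mm diameter, 36 mm long, ends rounded, 85 g; its centre, x along its axis. None if this pin is absent from the start; three to five pins are present in all. Poured fast, pins can jam crosswise in the trough; let out slowly they fall into line.
- pin6_center (a point): plain steel pin, 20 mm diameter, 36 mm long, ends rounded, 85 g; its centre, x along its axis. None if this pin is absent from the start; three to five pins are present in all. Poured fast, pins can jam crosswise in the trough; let out slowly they fall into line.
- gear: bystander: dark steel gear, 80 mm across, 58 mm high with its hub, origin at centre of underside
- bearing_ring: bystander: steel bearing ring, 90 mm across, 20 mm high, origin at centre of underside
- oil_bottle: bystander: grey bottle, 56 mm across, 140 mm high, origin at centre of underside

How it is judged (in metres and radians):
On the way, in this order (a step that is already met when the one before it is completed fails the run):
1. the gate lever is fully open (value of joint gate above 1.47 rad), for 0.2 s.
2. with the gate still open, all pins lie in line along the fold, below the gate, and the trays stand flat on the mat or bench (x of pin1_center in the frame of trough between 0.01 and 0.2 m and y of pin1_center in the frame of trough between -0.005 and 0.005 m and z of pin1_center in the frame of trough between 0.008 and 0.02 m and angle between the x axis of each of pin1_center, pin2_center, pin3_center, pin4_center, pin5_center, pin6_center and the x axis of trough, either way round below 0.15 rad and linear speed of each of pin1, pin2, pin3, pin4, pin5, pin6, tray1, tray2, tray3 below 0.03 m/s and x of pin2_center in the frame of trough between 0.01 and 0.2 m and y of pin2_center in the frame of trough between -0.005 and 0.005 m and z of pin2_center in the frame of trough between 0.008 and 0.02 m and x of pin3_center in the frame of trough between 0.01 and 0.2 m and y of pin3_center in the frame of trough between -0.005 and 0.005 m and z of pin3_center in the frame of trough between 0.008 and 0.02 m and x of pin4_center in the frame of trough between 0.01 and 0.2 m and y of pin4_center in the frame of trough between -0.005 and 0.005 m and z of pin4_center in the frame of trough between 0.008 and 0.02 m and x of pin5_center in the frame of trough between 0.01 and 0.2 m and y of pin5_center in the frame of trough between -0.005 and 0.005 m and z of pin5_center in the frame of trough between 0.008 and 0.02 m and x of pin6_center in the frame of trough between 0.01 and 0.2 m and y of pin6_center in the frame of trough between -0.005 and 0.005 m and z of pin6_center in the frame of trough between 0.008 and 0.02 m and height (world z) of each of tray1_center, tray2_center, tray3_center below 0.025 m and angle between each of tray1_center, tray2_center, tray3_center's own z axis and vertical below 0.1 rad and value of joint gate above 1.3 rad), for 0.3 s.
At the end, for the whole second after the job is handed in: Every pin rests in line in the V: centre within 5 mm of its mid-plane, 8 to 20 mm above the fold, within 200 mm of the end stop, axis within 0.15 rad of the fold. Gate within 0.08 rad of closed. All three trays at rest on mat or bench, upright within 0.1 rad. Bystanders left alone (x of pin1_center in the frame of trough between 0.01 and 0.2 m and y of pin1_center in the frame of trough between -0.005 and 0.005 m and z of pin1_center in the frame of trough between 0.008 and 0.02 m and angle between the x axis of each of pin1_center, pin2_center, pin3_center, pin4_center, pin5_center, pin6_center and the x axis of trough, either way round below 0.15 rad and linear speed of each of pin1, pin2, pin3, pin4, pin5, pin6, tray1, tray2, tray3 below 0.03 m/s and x of pin2_center in the frame of trough between 0.01 and 0.2 m and y of pin2_center in the frame of trough between -0.005 and 0.005 m and z of pin2_center in the frame of trough between 0.008 and 0.02 m and x of pin3_center in the frame of trough between 0.01 and 0.2 m and y of pin3_center in the frame of trough between -0.005 and 0.005 m and z of pin3_center in the frame of trough between 0.008 and 0.02 m and x of pin4_center in the frame of trough between 0.01 and 0.2 m and y of pin4_center in the frame of trough between -0.005 and 0.005 m and z of pin4_center in the frame of trough between 0.008 and 0.02 m and x of pin5_center in the frame of trough between 0.01 and 0.2 m and y of pin5_center in the frame of trough between -0.005 and 0.005 m and z of pin5_center in the frame of trough between 0.008 and 0.02 m and x of pin6_center in the frame of trough between 0.01 and 0.2 m and y of pin6_center in the frame of trough between -0.005 and 0.005 m and z of pin6_center in the frame of trough between 0.008 and 0.02 m and height (world z) of each of tray1_center, tray2_center, tray3_center below 0.025 m and angle between each of tray1_center, tray2_center, tray3_center's own z axis and vertical below 0.1 rad and value of joint gate below 0.08 rad); the robot touches nothing.
It fails at once if the gear is shifted by more than 30 mm or toppled (distance of gear from where it was at the start of the episode above 0.03 m or angle between gear's own z axis and vertical above 0.5 rad).
It fails at once if the bearing ring is shifted by more than 30 mm or toppled (distance of bearing_ring from where it was at the start of the episode above 0.03 m or angle between bearing_ring's own z axis and vertical above 0.5 rad).
It fails at once if the oil bottle is shifted by more than 30 mm or toppled (distance of oil_bottle from where it was at the start of the episode above 0.03 m or angle between oil_bottle's own z axis and vertical above 0.5 rad).
Of pin1, pin2, pin3, pin4, pin5, pin6 only 3 to 5 are there at a start; the rules pass over those that are not, and their reading is None.
At some moment in a run one of tray1, tray2, tray3 may be knocked a few centimetres aside while the robot is not near it.
Once in a run the grip may slacken for a moment while it holds something.
It also fails if it takes over 210 s, if anything falls off the work surface, if the arm or the gripper's body presses on something with over 40 N, if the wrist force passes 120 N, or if a joint passes its speed limit or range.

ROBOT

A 6-joint arm with a two-finger parallel gripper is mounted at the origin on the work surface. World frame = base frame: x ahead of the robot, y to its left, z up, the work surface at z = 0. Lengths are in mm, angles in rad, forces in N, time in s.
With the tool pointing down it reaches from about 350 to 875 mm from the base axis. Payload 4.2 kg.
Tool frame: the origin (TCP) lies on the centre line of the jaws, within the pads' length; the fingertips stand 25 mm ahead of it and the grasp point (between the pads) lies 6 mm ahead of it (env.nose_length is the distance from the TCP to the fingertips, in mm); y points along the fingers, x is the direction in which the jaws open and shut, and the axes are right-handed (so a half turn about y gives the same grasp; the last joint's range is limited). The gripper opens to 87 mm and grips with 3 to 60 N. Pads are 19 mm wide; open, the fingers measure 117 mm over their backs; the gripper's body (75 mm by 190 mm) begins 51 mm behind the grasp point.
Start: joints at [1.359, 0.385, 0.008, 0, -1.194, -0.259], TCP at [283.466, 556.998, 247.55] pointing down, gripper open.
Joint ranges: [-3.14, 3.14], [-1.21, 2.06], [-1.07, 1.41], [-3.16, 2.05], [-2.99, -0.16], [-3.1, 3.1]. Speed limits (rad/s): [2.79, 2.79, 3.14, 3.14, 3.14, 3.14].

INTERFACE

Orientations are given as a rotation vector (axis times angle).
In Python, from bench import env gives the robot as it stands.
- The arm moves only by the tool send_rows, never from a script. Its argument "increments" is a list that holds one entry, the list of rows, each a list of 7 numbers: the shift along the tool's x, y, z scaled (see below), then the turn, a rotation vector about the tool's x, y, z scaled (see below), then the gripper command: -1 is fully open, 1 is shut, values between are in proportion. In form: [[[tx, ty, tz, rx, ry, rz, hand], ...]]. A call has 1 to 10 rows; each row shifts and turns the commanded pose from where the row before left it, along the tool's axes as they then stand; what a row does not reach is not made up. The controller multiplies each number of a shift by 80 cm and each number of a turn by 0.1 rad. A row lasts 1/12 s, in which the tool goes at most 41.7 mm and 7.16 degrees, less where a joint would pass 70% of its speed; a pose out of reach is approached as far as the arm can. A call with a number of a shift or a turn outside -1 to 1 is refused whole. A call with a gripper value outside its range is refused whole. The fingers move at their own pace and stop on an object; "newtons" is the grip in N (left out, the last holds). Time passes only in rows, so rows that do not move let the fingers close. It gives the time, the measured TCP pose, the force and the opening at its end, in the units of the state.
- env.observe(): the state, without advancing time (a new reading comes with each control period).
- env.camera(name): name is "side" or "top"; returns a dict with "image" (420x560x3 uint8, red, green, blue), "depth" (420x560 float32, mm along the optical axis (not along the pixel's ray), 0 where there is no reading), "fx", "fy", "cx", "cy" (pixels), "D" ([k1, k2, p1, p2, k3] as OpenCV has them; the pictures are not rectified), "rvec" (rotation vector, rad) and "tvec" (3), from world to camera coordinates, as OpenCV has them. Camera axes: x right, y down, z forward; pixel columns grow to the right and rows downward; lengths in mm; the calibration is good to about 2 mm. A picture is of the moment at which its call begins.
- env.finish_job(): hands the job in, once; it reports no verdict.
The state is a dict: "time_s": time; "joint_positions": joint angles; "dq": joint speeds; "joint_efforts": joint torques, N m; "tcp_pos": TCP position; "orientation": TCP orientation; "contact_force": force on the tool from outside, world axes, zero at the start; "wrist_torque": the same for the moment, N m; "width": finger opening in mm.
Only numpy, scipy, OpenCV 4.12 (cv2) and the standard library are available. Lean on these libraries where they do the work, as an engineer would, in place of code of your own. Each camera call takes 0.05 s, during which the arm holds its last target.

## Working session

There is one attempt and no reset: what is moved stays moved. The work goes in short steps, Python scripts to look and compute and a tool call to move; the robot and the scene stay as the last step left them, time stands still between calls to the robot, and variables do not carry over. Pictures are saved under pics/ and viewed, and the job is handed in when it is done.

Besides the shell and the picture viewer there is one more tool, called after "Request:" as a command line: name --argument value ..., lists and objects as JSON in quotes. send_rows: Moves the arm, as the interface text tells. Shifts and turns lie within -1 to 1; 1 stands for 80 cm of shift or 0.1 rad of turn. Its arguments: {"type":"object","properties":{"increments":{"type":"array"},"newtons":{"type":"number"}},"required":["increments"]}

```bash
ls; mkdir -p pics
python3 - <<'E'
from bench import env
import cv2,numpy as np
print(env.observe(), env.nose_length)
for n in("top","side"):
    c=env.camera(n); cv2.imwrite(f"pics/{n}0.png",c["image"][:,:,::-1])
    np.savez(f"pics/{n}0.npz",**c)
    print(n,{k:c[k] for k in c if k not in("image","depth")}, c["depth"].max())
E
```

```text
pics
{'time_s': 0.0, 'joint_positions': array([ 1.35857941e+00,  3.85561740e-01,  6.63784626e-03, -4.91319258e-04,
       -1.19399366e+00, -2.58617594e-01]), 'dq': array([-0.00084956, -0.00089439,  0.00026996,  0.00128916, -0.00120313,
        0.00109619]), 'joint_efforts': array([-6.67945678e-04, -3.90662777e+01,  1.87403029e+01,  4.21975493e+00,
        1.09394707e-02, -1.99424235e-04]), 'tcp_pos': array([283.24531516, 556.52583349, 246.46225529]), 'orientation': array([-0.95021129,  1.54645151, -1.54866416]), 'contact_force': array([0.77044251, 0.03923583, 0.57414635]), 'wrist_torque': array([-0.01433513, -0.00309712,  0.00055551]), 'width': 87.15699926504631} 25.0
top {'fx': 436.47764000401577, 'fy': 436.47764000401577, 'cx': 277.5201981096928, 'cy': 214.00089723131995, 'D': array([-0.00872267,  0.        ,  0.        ,  0.        ,  0.        ]), 'rvec': array([ 2.16507659, -2.16347789,  0.12257151]), 'tvec': array([ -10.94159769,  585.42700395, 1089.66034168])} 2040.0155
side {'fx': 428.7603461874224, 'fy': 428.7603461874224, 'cx': 281.3728356018918, 'cy': 202.18353635096932, 'D': array([-0.06079632,  0.        ,  0.        ,  0.        ,  0.        ]), 'rvec': array([ 2.31158781, -0.9109977 ,  0.33809993]), 'tvec': array([-417.01495975,  392.76615929,  837.79913268])} 3349.76
```

View pics/top0.png

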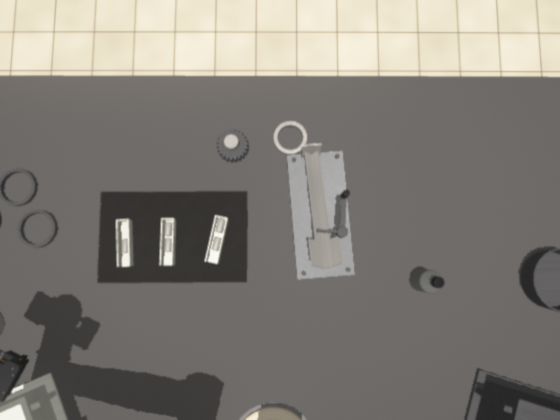

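View pics/side0.png

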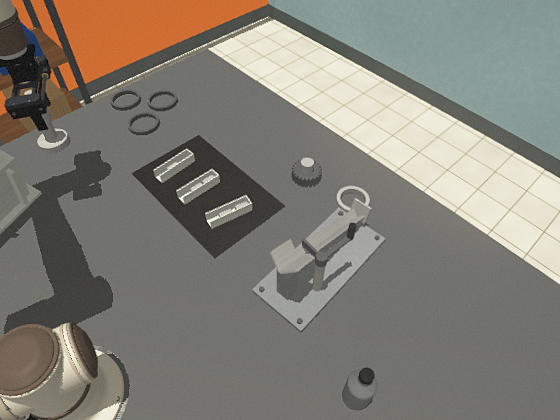

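```bash
cat > h.py <<'E'
import cv2,numpy as np
from scipy.spatial.transform import Rotation as R
def cam(n,live=True,f=None):
    if f: return dict(np.load(f))
    from bench import env
    return env.camera(n)
def K(c): return np.array([[c["fx"],0,c["cx"]],[0,c["fy"],c["cy"]],[0,0,1]],float)
def ray(c,uv):
    p=cv2.undistortPoints(np.array(uv,float).reshape(-1,1,2),K(c),c["D"]).reshape(-1,2)
    Rm=cv2.Rodrigues(c["rvec"])[0]
    return -Rm.T@c["tvec"], np.c_[p,np.ones(len(p))]@Rm
def onplane(c,uv,z):
    o,d=ray(c,uv); s=(z-o[2])/d[:,2]; return o+d*s[:,None]
def depthpts(c,uv):
    o,d=ray(c,uv); uv=np.array(uv).reshape(-1,2).round().astype(int)
    return o+d*c["depth"][uv[:,1],uv[:,0]][:,None]
def proj(c,P): return cv2.projectPoints(np.array(P,float).reshape(-1,1,3),c["rvec"],c["tvec"],K(c),c["D"])[0].reshape(-1,2)
def crop(c,x0,y0,x1,y1,name,s=None):
    im=c["image"][y0:y1,x0:x1,::-1]; s=s or int(min(800/(x1-x0),600/(y1-y0)))
    cv2.imwrite(name,cv2.resize(im,None,fx=s,fy=s,interpolation=cv2.INTER_CUBIC)); print(name,s)
E
python3 - <<'E'
from h import *
t=cam(0,f="pics/top0.npz"); s=cam(0,f="pics/side0.npz")
crop(t,95,190,250,285,"pics/a.png"); crop(t,280,125,400,305,"pics/b.png");crop(s,130,130,290,260,"pics/c.png");crop(s,240,175,400,335,"pics/d.png")
E
```

```text
pics/a.png 5
pics/b.png 3
pics/c.png 4
pics/d.png 3
```

View pics/a.png

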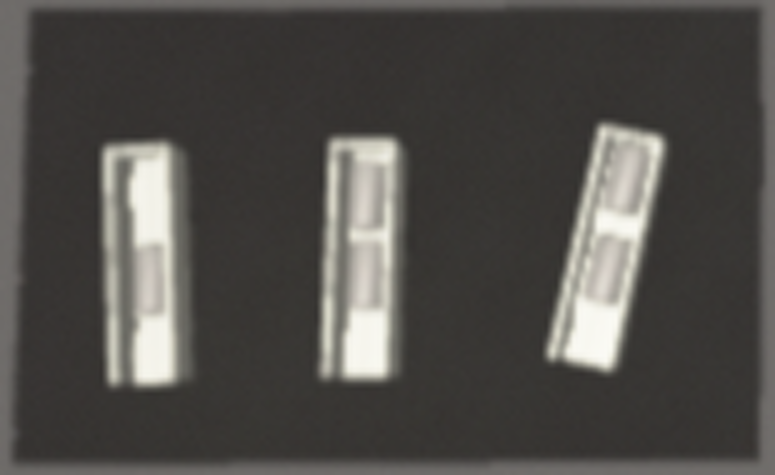

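View pics/b.png

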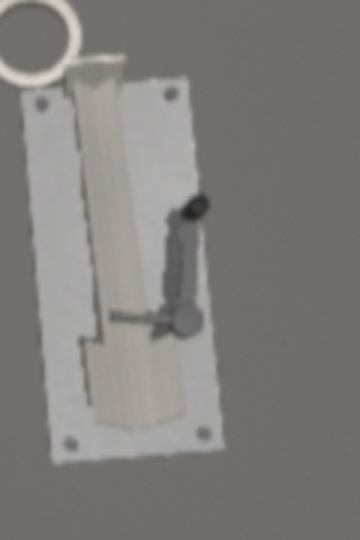

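View pics/c.png

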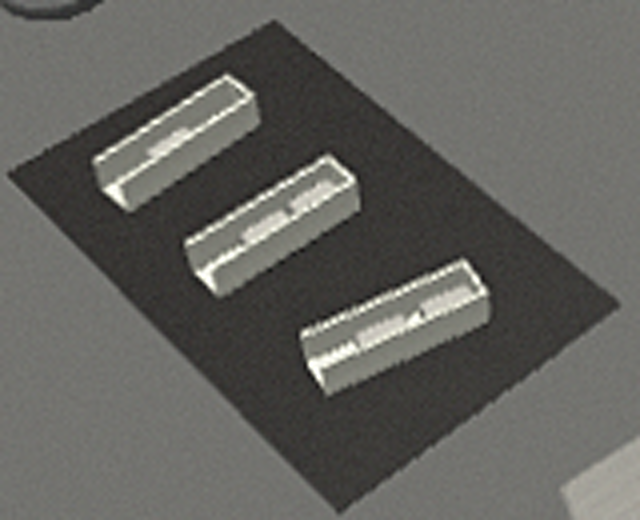

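View pics/d.png

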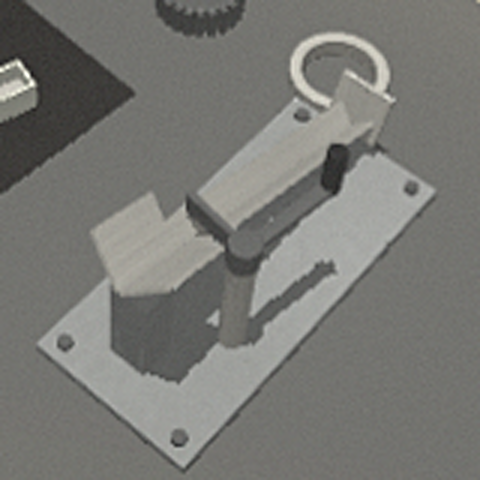

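Run:
```python
from h import *
np.set_printoptions(precision=1,suppress=True)
t=cam(0,f="pics/top0.npz"); s=cam(0,f="pics/side0.npz")
o=lambda c,p,z:onplane(c,[p],z)[0]
top=o(t,(326.5,268),130.8); low=o(t,(312.3,153.5),35)
print("top",top,"low",low,np.hypot(*(top-low)[:2]),"exp 294.8")
print("knob",o(t,(280+197/3,125+205/3),181))
# mouth corners in top view: (95,415)->, (185,415)
P=[(280+96/3,125+420/3),(280+186/3,125+417/3)]
print("mouth edges",onplane(t,P,130.8+32*np.cos(.314)),depthpts(t,[(314,262),(339,262)]))
for name,c,uv in (("fold t",t,[(326,262),(325,250),(316,180),(314,165)]),("knob",t,[(345,193)]),("pivot",t,[(342,232)]),("s knob top",s,[(240+338/3,175+148/3)]),("mat",t,[(110,270)])):
    print(name,depthpts(c,uv))
from bench import env
ob=env.observe(); print(R.from_rotvec(ob["orientation"]).as_matrix())
# trays from top: bright mask
g=cv2.cvtColor(t["image"],cv2.COLOR_RGB2GRAY); m=((g>110)*255).astype(np.uint8); m[:190]=0;m[285:]=0;m[:,:98]=0;m[:,250:]=0
for k in cv2.findContours(m,0,2)[0]:
    if cv2.contourArea(k)>200:
        r=cv2.minAreaRect(k); b=cv2.boxPoints(r); print(r); print(onplane(t,b,33))
g=cv2.cvtColor(s["image"],cv2.COLOR_RGB2GRAY)
```

```text
top [ 448.7 -123.8  130.8] low [ 744.1 -101.1   35. ] 296.19417267708855 exp 294.8
knob [ 615.5 -163.2  181. ]
mouth edges [[ 455.7  -87.9  161.2]
 [ 458.  -155.4  161.2]] [[ 462.5  -93.2  152.5]
 [ 462.5 -149.   159.2]]
fold t [[ 462.5 -122.9  130.6]
 [ 490.6 -122.2  118.7]
 [ 669.  -107.8   60.4]
 [ 709.7 -103.8   51.6]]
knob [[ 616.9 -162.3  177.1]]
pivot [[ 531.2 -159.   144.6]]
s knob top [[ 619.4 -164.9  181.1]]
mat [[441.6 426.3   1.7]]
[[-0.5 -0.   0.9]
 [-0.9 -0.  -0.5]
 [ 0.  -1.   0. ]]
((122.90802001953125, 242.0970916748047), (48.1175651550293, 15.048559188842773), 88.45184326171875)
[[574.1 407.9  33. ]
 [575.2 369.2  33. ]
 [452.4 361.2  33. ]
 [451.3 399.5  33. ]]
((166.53631591796875, 241.01986694335938), (14.54558277130127, 48.4112548828125), 2.12109637260437)
[[455.  291.9  33. ]
 [578.5 291.1  33. ]
 [577.2 253.7  33. ]
 [453.7 255.   33. ]]
((215.8000030517578, 238.89999389648438), (14.534341812133789, 48.700889587402344), 12.528807640075684)
[[464.9 177.7  33. ]
 [586.4 152.9  33. ]
 [578.3 116.3  33. ]
 [456.9 141.5  33. ]]
```

Run:
```python
from h import *
np.set_printoptions(precision=2,suppress=True)
t=cam(0,f="pics/top0.npz"); s=cam(0,f="pics/side0.npz")
def cloud(c,x0,y0,x1,y1):
    u,v=np.meshgrid(np.arange(x0,x1),np.arange(y0,y1)); return depthpts(c,np.c_[u.ravel(),v.ravel()])
for nm,c,b in(("top",t,(285,140,360,280)),("side",s,(240,175,400,335))):
    P=cloud(c,*b)
    yaw=0.06; low=np.array([744,-101,35.])
    for it in range(6):
        ux=np.array([-np.cos(yaw)*np.cos(.31416),-np.sin(yaw)*np.cos(.31416),np.sin(.31416)]); uy=np.array([np.sin(yaw),-np.cos(yaw),0]); uz=np.cross(ux,uy)
        L=(P-low)@np.c_[ux,uy,uz]
        pl=[]
        for sg in(1,-1):
            m=(L[:,0]>20)&(L[:,0]<305)&(sg*L[:,1]>3)&((sg*L[:,1]<14)|((L[:,0]>255)&(sg*L[:,1]<30)))&(abs(L[:,2]-sg*L[:,1])<6)&~((L[:,0]>195)&(L[:,0]<240))
            Q=P[m]; A=np.c_[Q[:,:2],np.ones(m.sum())]
            k=np.linalg.lstsq(A,Q[:,2],rcond=None)[0]; pl.append(k); r=(Q[:,2]-A@k).std()
            if it==5: print(nm,sg,m.sum(),r)
        n1,n2=[np.array([k[0],k[1],-1]) for k in pl]; d=np.cross(n1,n2); d/=np.linalg.norm(d); d*=-np.sign(d[0])
        yaw=np.arctan2(-d[1],-d[0])
        pt=np.linalg.solve(np.array([n1,n2,[0,0,1]]),[-pl[0][2],-pl[1][2],35]); low=np.array([pt[0],pt[1],35])
    print(nm,"dir",d,"yaw",np.degrees(yaw),"slope",np.degrees(np.arcsin(d[2])),"fold@35",pt,"top310",pt+310*d)
    m=(P[:,2]>172)&(P[:,2]<190); print("knob pts",m.sum(),P[m].mean(0),np.ptp(P[m],0))
    m=(P[:,2]>130)&(P[:,2]<152)&(P[:,1]<-140)&(P[:,0]>515); print("bar",m.sum(),P[m].min(0),P[m].max(0),np.median(P[m],0))
    m=(L[:,0]<-2)&(L[:,2]>8)&(L[:,0]>-15);print("stop?",m.sum(),L[m].min(0),L[m].max(0))
```

```text
top 1 607 2.121583963149742
top -1 491 1.7475068393610862
top dir [-0.95 -0.08  0.31] yaw 4.688845948550478 slope 18.20418104836541 fold@35 [737.34 -97.54  35.  ] top310 [ 443.84 -121.62  131.85]
knob pts 39 [ 616.37 -163.99  178.74] [13.87 14.08  7.54]
bar 296 [ 515.15 -171.01  130.96] [ 619.19 -140.52  151.89] [ 553.73 -159.87  140.78]
stop? 170 [-11.49 -24.06   8.58] [-2.04 24.88 45.18]
side 1 242 0.6038559080244635
side -1 662 1.647963158257009
side dir [-0.95 -0.08  0.31] yaw 4.671301355307215 slope 17.996974095426047 fold@35 [743.9  -98.24  35.  ] top310 [ 450.04 -122.25  130.78]
knob pts 49 [ 616.39 -167.3   179.24] [15.22 14.89 10.65]
bar 383 [ 515.39 -174.65  130.01] [ 621.45 -140.28  151.94] [ 550.59 -164.04  141.58]
stop? 24 [ -7.1  -23.97  10.61] [-2.02 25.48 43.52]
```

```bash
cat >> h.py <<'E'
def down(yaw):  # tool pointing down; yaw = angle of jaw axis x
    x=np.array([np.cos(yaw),np.sin(yaw),0]); y=np.array([0,0,-1.]); return np.c_[x,y,np.cross(x,y)]
def plan(pos,Rt=None,n=None,cur=None):
    from bench import env
    ob=env.observe(); p,Rc=(ob["tcp_pos"],R.from_rotvec(ob["orientation"]).as_matrix()) if cur is None else cur
    d=np.array(pos)-p
    rv=np.zeros(3) if Rt is None else R.from_matrix(Rc.T@Rt).as_rotvec()
    l=Rc.T@d
    n=n or int(max(np.ceil(np.linalg.norm(d)/38),np.ceil(np.linalg.norm(rv)/.095),1))
    print("d",d.round(1),"tool mm",l.round(1),"rv",rv.round(3),"n",n,"| per row shift",(l/800/n).round(5),"turn",(rv/.1/n).round(4), "whole shift",(l/800).round(4))
    if np.linalg.norm(rv)>.05: # shift rows when turning uniformly
        print(" shift in end frame (whole)",((Rt.T@d)/800).round(4))
def st():
    from bench import env
    o=env.observe(); print("t",round(o["time_s"],2),"tcp",o["tcp_pos"].round(1),"j",o["joint_positions"].round(2),"F",o["contact_force"].round(1),"w",round(o["width"],1)); print(R.from_rotvec(o["orientation"]).as_matrix().round(3).tolist())
E
python3 - <<'E'
from h import *
st(); plan([617,-165.5,246])
E
```

```text
t 0.1 tcp [283.3 556.6 246.6] j [ 1.36  0.39  0.01 -0.   -1.19 -0.26] F [-0.1 -0.1 -1.4] w 86.9
[[-0.454, -0.001, 0.891], [-0.891, -0.002, -0.454], [0.002, -1.0, 0.0]]
d [ 3.337e+02 -7.221e+02 -6.000e-01] tool mm [492.1   1.6 625. ] rv [0. 0. 0.] n 21 | per row shift [0.02929 0.0001  0.0372 ] turn [0. 0. 0.] whole shift [0.6151 0.002  0.7813]
```

Request:
send_rows --increments '[[[0.03,0,0.038,0,0,0,-1],[0.03,0,0.038,0,0,0,-1],[0.03,0,0.038,0,0,0,-1],[0.03,0,0.038,0,0,0,-1],[0.03,0,0.038,0,0,0,-1],[0.03,0,0.038,0,0,0,-1],[0.03,0,0.038,0,0,0,-1],[0.03,0,0.038,0,0,0,-1],[0.03,0,0.038,0,0,0,-1],[0.03,0,0.038,0,0,0,-1]]]'

```text
time_s: 0.93
tcp_pos: [445.6, 203.3, 247.4]
orientation: [-0.949, 1.547, -1.547]
contact_force: [0.4, 0.4, 0.6]
width: 87.1
```

Request:
send_rows --increments '[[[0.03,0,0.038,0,0,0,-1],[0.03,0,0.038,0,0,0,-1],[0.03,0,0.038,0,0,0,-1],[0.03,0,0.038,0,0,0,-1],[0.03,0,0.038,0,0,0,-1],[0.03,0,0.038,0,0,0,-1],[0.03,0,0.038,0,0,0,-1],[0.03,0,0.038,0,0,0,-1],[0.03,0,0.038,0,0,0,-1],[0,0,0,0,0,0,-1]]]'

```text
time_s: 1.77
tcp_pos: [592.9, -116.7, 246.1]
orientation: [-0.946, 1.551, -1.552]
contact_force: [0.6, 0.8, -0.5]
width: 86.9
```

Run:
```python
from h import *
st(); plan([617,-165.5,176])
```

```text
t 1.77 tcp [ 592.9 -116.7  246.1] j [ 0.07  0.35 -0.05  0.   -1.17  1.02] F [ 0.6  0.8 -0.5] w 86.9
[[-0.459, -0.001, 0.888], [-0.888, -0.001, -0.459], [0.002, -1.0, -0.0]]
d [ 24.1 -48.8 -70.1] tool mm [32.2 70.2 43.8] rv [0. 0. 0.] n 3 | per row shift [0.01343 0.02923 0.01826] turn [0. 0. 0.] whole shift [0.0403 0.0877 0.0548]
```

Request:
send_rows --increments '[[[0.02,0,0.0275,0,0,0,-1],[0.02,0,0.0275,0,0,0,-1],[0,0.03,0,0,0,0,-1],[0,0.03,0,0,0,0,-1],[0,0.0275,0,0,0,0,-0.5],[0,0,0,0,0,0,-0.4]]]' --newtons 8

```text
time_s: 2.27
tcp_pos: [612.7, -159.4, 171.6]
orientation: [-0.957, 1.557, -1.543]
contact_force: [-0.2, -0.3, -0.6]
width: 80.3
```

Run:
```python
from h import *
st()
for n in("top","side"):
    c=cam(n); crop(c,*( (280,125,400,305) if n=="top" else (240,150,420,335)),f"pics/g1{n}.png")
```

```text
t 2.27 tcp [ 612.7 -159.4  171.6] j [-0.    0.46 -0.07 -0.   -1.05  1.1 ] F [-0.2 -0.3 -0.6] w 80.3
[[-0.455, -0.011, 0.89], [-0.891, 0.002, -0.455], [0.003, -1.0, -0.011]]
pics/g1top.png 3
pics/g1side.png 3
```

View pics/g1side.png

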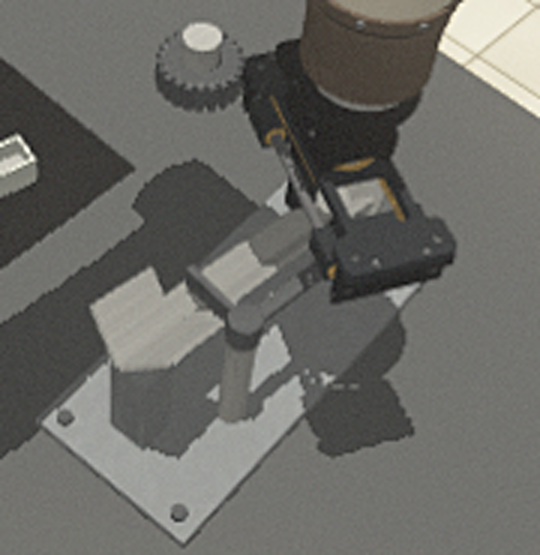

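Request:
send_rows --increments '[[[0.004,-0.004,0.007,0,0,0,0],[0,0,0,0,0,0,0.6],[0,0,0,0,0,0,1],[0,0,0,0,0,0,1],[0,0,0,0,0,0,1],[0,0,0,0,0,0,1],[0,0,0,0,0,0,1]]]' --newtons 8

```text
time_s: 2.95
tcp_pos: [619.6, -165.2, 180.9]
orientation: [-0.948, 1.547, -1.547]
contact_force: [-0.1, 0.9, -0.2]
width: 27.2
```

Run:
```python
from h import *
st()
```

```text
t 2.95 tcp [ 619.6 -165.2  180.9] j [-0.01  0.46 -0.04 -0.   -1.07  1.11] F [-0.1  0.9 -0.2] w 27.2
[[-0.454, 0.0, 0.891], [-0.891, 0.0, -0.454], [-0.0, -1.0, 0.0]]
```

Request:
send_rows --increments '[[[0,0.004,0,0,0,0,1],[0,0,0,0,0,0,1],[0,0,0,0,0,0,1],[0,0,0,0,0,0,1]]]'

```text
time_s: 3.28
tcp_pos: [619.3, -165.3, 177.0]
orientation: [-0.949, 1.548, -1.547]
contact_force: [-0.2, 0.1, -0.9]
width: 15.8
```

Run:
```python
from h import *
st()
from bench import env
o=env.observe(); p=o["tcp_pos"]; M=R.from_rotvec(o["orientation"]).as_matrix()
c=np.array([533.9,-161.3]); v=p[:2]-c; r=np.hypot(*v); a=np.arctan2(v[1],v[0]); print(r,np.degrees(a))
end=np.radians(4.68-90)-0.05; prev=p
for k in range(1,7):
    b=a+(end-a)*k/6; q=np.r_[c+85*np.array([np.cos(b),np.sin(b)]),p[2]]
    print(q.round(1),(M.T@(q-prev)/800).round(4)); prev=q
```

```text
t 3.28 tcp [ 619.3 -165.3  177. ] j [-0.01  0.47 -0.05 -0.   -1.06  1.11] F [-0.2  0.1 -0.9] w 15.8
[[-0.454, -0.001, 0.891], [-0.891, 0.0, -0.454], [0.0, -1.0, -0.001]]
85.47469603979262 -2.6802585122555684
[ 615.2 -186.1  177. ] [0.0254 0.     0.0072]
[ 606.6 -205.3  177. ] [0.0263 0.     0.0013]
[ 593.5 -221.9  177. ] [ 0.0258  0.     -0.0052]
[ 576.8 -234.7  177. ] [ 0.0238  0.     -0.0114]
[ 557.4 -243.   177. ] [ 0.0202  0.     -0.0169]
[ 536.6 -246.3  177. ] [ 0.0155  0.     -0.0213]
```

Request:
send_rows --increments '[[[0.0127,0,0.0036,0,0,0,1],[0.0127,0,0.0036,0,0,0,1],[0.0131,0,0.0006,0,0,0,1],[0.0131,0,0.0006,0,0,0,1],[0.0129,0,-0.0026,0,0,0,1],[0.0129,0,-0.0026,0,0,0,1],[0,0,0,0,0,0,1]]]'

```text
time_s: 3.87
tcp_pos: [591.9, -223.6, 177.4]
orientation: [-0.949, 1.549, -1.548]
contact_force: [1.2, -2.9, -4.0]
width: 15.8
```

Request:
send_rows --increments '[[[0.0119,0,-0.0057,0,0,0,1],[0.0119,0,-0.0057,0,0,0,1],[0.0101,0,-0.0085,0,0,0,1],[0.0101,0,-0.0085,0,0,0,1],[0.0078,0,-0.0107,0,0,0,1],[0.0078,0,-0.0107,0,0,0,1],[0,0,0,0,0,0,1],[0,0,0,0,0,0,1],[0,0,0,0,0,0,1]]]'

```text
time_s: 4.62
tcp_pos: [536.1, -245.7, 178.3]
orientation: [-0.949, 1.546, -1.546]
contact_force: [2.7, 1.1, -0.7]
width: 19.3
```

Run:
```python
from h import *
st()
from bench import env
p=env.observe()["tcp_pos"]; v=p[:2]-[533.9,-161.3]; print(np.hypot(*v),np.degrees(np.arctan2(v[1],v[0])),"open expected",4.68-90)
```

```text
t 4.62 tcp [ 536.1 -245.7  178.3] j [-0.16  0.38 -0.18  0.   -1.01  1.26] F [ 2.7  1.1 -0.7] w 19.3
[[-0.453, 0.0, 0.892], [-0.892, -0.0, -0.453], [0.0, -1.0, 0.0]]
84.41130676850163 -88.50311862376644 open expected -85.32
```

Request:
send_rows --increments '[[[0,0,0,0,0,0,-0.3],[0,0,0,0,0,0,-0.4],[0,0,0,0,0,0,-0.4],[0,-0.03,0,0,0,0,-0.4],[0,-0.04,0,0,0,0,-0.4],[0,-0.04,0,0,0,0,-0.4],[0,0,0,0,0,0,-0.4]]]'

```text
time_s: 5.2
tcp_pos: [539.2, -247.8, 273.2]
orientation: [-0.941, 1.534, -1.554]
contact_force: [0.6, -0.3, 2.1]
width: 56.6
```

Run:
```python
from h import *
st()
for n in("top","side"):
    c=cam(n); cv2.imwrite(f"pics/g2{n}.png",c["image"][:,:,::-1])
```

```text
t 5.2 tcp [ 539.2 -247.8  273.2] j [-0.16  0.31 -0.04  0.   -1.21  1.26] F [ 0.6 -0.3  2.1] w 56.6
[[-0.453, 0.012, 0.892], [-0.892, -0.006, -0.453], [-0.0, -1.0, 0.013]]
```

View pics/g2side.png

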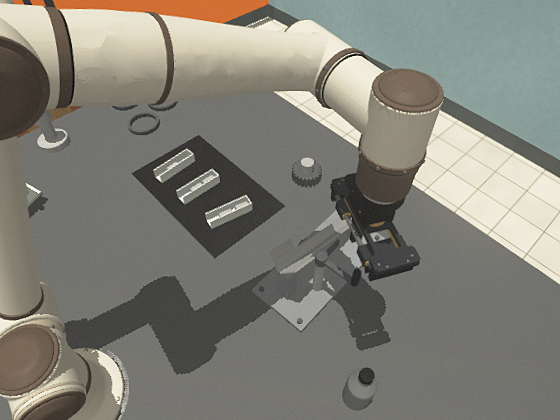

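View pics/g2top.png

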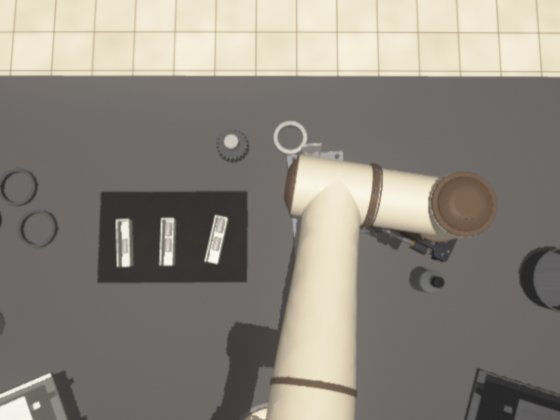

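Run:
```python
from h import *
T=down(np.radians(-101.6))
plan([526.5,146,120],T)
from bench import env
p=env.observe()["tcp_pos"]; print(T.T@(np.array([526.5,146,120])-p)/800/11)
```

```text
d [ -10.2  392.4 -147.3] tool mm [-344.9  147.  -187.7] rv [-0.003 -0.269 -0.   ] n 12 | per row shift [-0.03592  0.01531 -0.01955] turn [-0.0025 -0.224  -0.0003] whole shift [-0.4311  0.1837 -0.2346]
 shift in end frame (whole) [-0.4779  0.1841 -0.1112]
[-0.04344615  0.0167358  -0.01010558]
```

Request:
send_rows --increments '[[[0,0,0,0,-0.9,0,-1],[0,0,0,0,-0.9,0,-1],[0,0,0,0,-0.9,0,-1],[-0.048,0,-0.011,0,0,0,-1],[-0.048,0,-0.011,0,0,0,-1],[-0.048,0,-0.011,0,0,0,-1],[-0.048,0,-0.011,0,0,0,-1],[-0.048,0,-0.011,0,0,0,-1],[-0.048,0,-0.011,0,0,0,-1],[-0.048,0,-0.011,0,0,0,-1]]]'

```text
time_s: 6.13
tcp_pos: [528.5, 30.9, 264.2]
orientation: [-1.111, 1.358, -1.355]
contact_force: [1.1, -0.4, 0.6]
width: 86.4
```

Request:
send_rows --increments '[[[-0.048,0,-0.011,0,0,0,-1],[-0.048,0,-0.011,0,0,0,-1],[-0.048,0,-0.011,0,0,0,-1],[0,0.045,0,0,0,0,-1],[0,0.045,0,0,0,0,-1],[0,0.045,0,0,0,0,-1],[0,0.045,0,0,0,0,-1],[0,0.01,0,0,0,0,-1],[0,0,0,0,0,0,-1],[0,0,0,0,0,0,-1]]]'

```text
time_s: 6.97
tcp_pos: [527.6, 147.7, 114.0]
orientation: [-1.108, 1.355, -1.356]
contact_force: [0.1, 1.0, 0.3]
width: 87.0
```

Run:
```python
from h import *
st(); plan([526.5,146,32],down(np.radians(-101.6)))
c=cam("top"); cv2.imwrite("pics/k.png",c["image"][:,:,::-1])
```

```text
t 6.97 tcp [527.6 147.7 114. ] j [ 0.57  0.39 -0.36  0.   -0.82  0.8 ] F [0.1 1.  0.3] w 87.0
[[-0.199, 0.0, 0.98], [-0.98, -0.001, -0.199], [0.001, -1.0, 0.0]]
d [ -1.1  -1.7 -82. ] tool mm [ 1.8 82.  -0.8] rv [-0.     0.002  0.001] n 3 | per row shift [ 0.00076  0.03418 -0.00033] turn [-0.0014  0.0072  0.0025] whole shift [ 0.0023  0.1025 -0.001 ]
```

View pics/k.png

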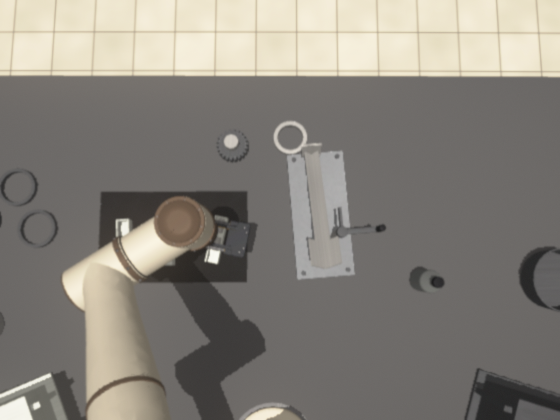

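Request:
send_rows --increments '[[[0.002,0.03,-0.001,0,0,0,-1],[0,0.03,0,0,0,0,-1],[0,0.03,0,0,0,0,-1],[0,0.0125,0,0,0,0,-1],[0,0,0,0,0,0,0],[0,0,0,0,0,0,1],[0,0,0,0,0,0,1],[0,0,0,0,0,0,1],[0,0,0,0,0,0,1],[0,0,0,0,0,0,1]]]' --newtons 30

```text
time_s: 7.85
tcp_pos: [526.4, 146.7, 32.5]
orientation: [-1.106, 1.355, -1.355]
contact_force: [-0.7, 0.8, -0.2]
width: 54.6
```

Run:
```python
from h import *
st()
```

```text
t 7.85 tcp [526.4 146.7  32.5] j [ 0.57  0.51 -0.44  0.   -0.63  0.8 ] F [-0.7  0.8 -0.2] w 54.6
[[-0.199, 0.002, 0.98], [-0.98, 0.001, -0.199], [-0.001, -1.0, 0.001]]
```

Finish closing and lift gently.

Request:
send_rows --increments '[[[0,0,0,0,0,0,1],[0,0,0,0,0,0,1],[0,0,0,0,0,0,1],[0,0,0,0,0,0,1],[0,0,0,0,0,0,1],[0,0,0,0,0,0,1]]]'

```text
time_s: 8.35
tcp_pos: [525.8, 146.2, 31.6]
orientation: [-1.108, 1.356, -1.356]
contact_force: [-0.1, -0.7, 1.6]
width: 31.4
```

Request:
send_rows --increments '[[[0,-0.01,0,0,0,0,1],[0,-0.02,0,0,0,0,1],[0,-0.03,0,0,0,0,1],[0,-0.04,0,0,0,0,1],[0,-0.045,0,0,0,0,1],[0,-0.045,0,0,0,0,1],[0,-0.04,0,0,0,0,1],[0,-0.02,0,0,0,0,1],[0,-0.01,0,0,0,0,1],[0,0,0,0,0,0,1]]]'

```text
time_s: 9.18
tcp_pos: [526.1, 146.7, 241.1]
orientation: [-1.104, 1.355, -1.355]
contact_force: [0.5, 1.7, -2.6]
width: 31.9
```

Run:
```python
from h import *
st()
c=cam("side"); crop(c,130,60,400,262,"pics/k2.png")
```

```text
t 9.18 tcp [526.1 146.7 241.1] j [ 0.57  0.25 -0.2  -0.   -1.11  0.8 ] F [ 0.5  1.7 -2.6] w 31.9
[[-0.2, 0.002, 0.98], [-0.98, 0.002, -0.2], [-0.002, -1.0, 0.002]]
pics/k2.png 2
```

View pics/k2.png

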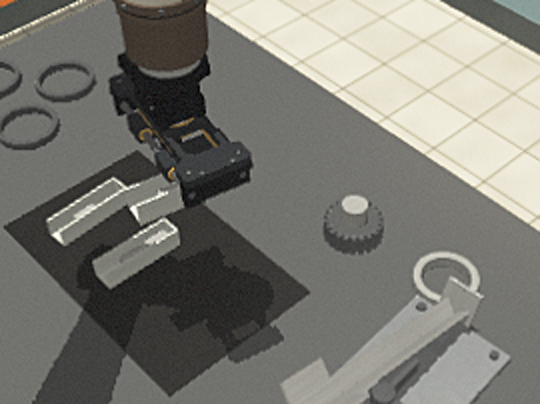

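Request:
send_rows --increments '[[[0,0,0,0,0.3,0,1],[0,0,0,0,0.7,0,1],[0,0,0,0,1,0,1],[0,0,0,0,1,0,1],[0,0,0,0,1,0,1],[0,0,0,0,1,0,1],[0,0,0,0,1,0,1],[0,0,0,0,1,0,1],[0,0,0,0,1,0,1],[0,0,0,0,1,0,1]]]'

```text
time_s: 10.07
tcp_pos: [524.6, 145.9, 236.4]
orientation: [-0.471, 1.964, -1.966]
contact_force: [0.4, 0.2, -3.4]
width: 31.7
```

Request:
send_rows --increments '[[[0,0,0,0,1,0,1],[0,0,0,0,1,0,1],[0,0,0,0,1,0,1],[0,0,0,0,1,0,1],[0,0,0,0,1,0,1],[0,0,0,0,1,0,1],[0,0,0,0,1,0,1],[0,0,0,0,1,0,1],[0,0,0,0,1,0,1],[0,0,0,0,1,0,1]]]'

```text
time_s: 10.9
tcp_pos: [524.6, 145.9, 236.4]
orientation: [-0.521, -1.914, 1.922]
contact_force: [-0.1, 0.5, -2.7]
width: 31.9
```

Request:
send_rows --increments '[[[0,0,0,0,1,0,1],[0,0,0,0,1,0,1],[0,0,0,0,1,0,1],[0,0,0,0,1,0,1],[0,0,0,0,1,0,1],[0,0,0,0,1,0,1],[0,0,0,0,1,0,1],[0,0,0,0,1,0,1],[0,0,0,0,0.8,0,1],[0,0,0,0,0.5,0,1]]]'

```text
time_s: 11.73
tcp_pos: [524.6, 145.9, 236.4]
orientation: [-1.154, -1.282, 1.292]
contact_force: [1.2, -0.3, -4.3]
width: 31.9
```

```bash
cat >> h.py <<'E'
LOW=np.array([743.5,-99.,35]); YAW=np.radians(4.68); SL=np.radians(18)
TX=np.array([-np.cos(YAW)*np.cos(SL),-np.sin(YAW)*np.cos(SL),np.sin(SL)]); TY=np.array([np.sin(YAW),-np.cos(YAW),0]); TZ=np.cross(TX,TY)
def pour(th,xt,zt,edge=(0,28.6,-64.4),up=0):
    th=np.radians(th); f=np.array([np.cos(YAW)*np.cos(th),np.sin(YAW)*np.cos(th),-np.sin(th)])
    z=-f; x=-TY; # jaw axis level
    y=np.cross(z,x)
    if y[2]>0: x=-x; y=-y
    M=np.c_[x,y,z]; return LOW+xt*TX+zt*TZ+[0,0,up]-M@np.array(edge), M
E
python3 - <<'E'
from h import *
st()
for a in((0,272,24,(0,28.6,-64.4),110),(0,272,24,(0,28.6,-64.4),40),(10,272,34),(18,272,24),(21,272,24)):
    p,M=pour(*a); print(p.round(1)); print(M.round(3).tolist())
p,M=pour(0,272,24,up=110); plan(p,M)
E
```

```text
t 11.73 tcp [524.6 145.9 236.4] j [ 0.57  0.26 -0.2  -0.   -1.11 -2.03] F [ 1.2 -0.3 -4.3] w 31.9
[[-0.106, -0.006, -0.994], [0.994, -0.002, -0.106], [-0.002, -1.0, 0.006]]
[ 428.9 -124.8  280.5]
[[-0.082, 0.0, -0.997], [0.997, -0.0, -0.082], [-0.0, -1.0, 0.0]]
[ 428.9 -124.8  210.5]
[[-0.082, 0.0, -0.997], [0.997, -0.0, -0.082], [-0.0, -1.0, 0.0]]
[ 437.9 -124.   190.7]
[[-0.082, -0.173, -0.982], [0.997, -0.014, -0.08], [-0.0, -0.985, 0.174]]
[ 440.8 -123.8  189. ]
[[-0.082, -0.308, -0.948], [0.997, -0.025, -0.078], [-0.0, -0.951, 0.309]]
[ 443.4 -123.6  191.7]
[[-0.082, -0.357, -0.93], [0.997, -0.029, -0.076], [-0.0, -0.934, 0.358]]
d [ -95.7 -270.6   44. ] tool mm [-259.   -42.9  124.2] rv [-0.006  0.025 -0.002] n 8 | per row shift [-0.04046 -0.0067   0.01941] turn [-0.0073  0.0313 -0.0023] whole shift [-0.3237 -0.0536  0.1553]
```

Request:
send_rows --increments '[[[-0.01,-0.002,0.005,0,0.12,0,1],[-0.02,-0.003,0.009,0,0.13,0,1],[-0.029,-0.005,0.014,0,0,0,1],[-0.0355,-0.006,0.017,0,0,0,1],[-0.0355,-0.006,0.017,0,0,0,1],[-0.0355,-0.006,0.017,0,0,0,1],[-0.0355,-0.006,0.017,0,0,0,1],[-0.0355,-0.006,0.017,0,0,0,1],[-0.032,-0.005,0.015,0,0,0,1],[-0.026,-0.004,0.012,0,0,0,1]]]'

```text
time_s: 12.57
tcp_pos: [432.2, -100.5, 278.4]
orientation: [-1.166, -1.27, 1.272]
contact_force: [0.3, -0.2, -4.7]
width: 31.8
```

Request:
send_rows --increments '[[[-0.016,-0.002,0.008,0,0,0,1],[-0.01,-0.002,0.005,0,0,0,1],[-0.003,0,0.002,0,0,0,1],[0,0,0,0,0,0,1],[0,0,0,0,0,0,1]]]'

```text
time_s: 12.98
tcp_pos: [424.8, -122.0, 281.6]
orientation: [-1.167, -1.272, 1.272]
contact_force: [-0.2, -0.8, -3.4]
width: 31.9
```

Run:
```python
from h import *
st()
p,M=pour(0,272,24,up=40); plan(p,M)
p2,M2=pour(10,272,34); plan(p2,M2,cur=(p,M))
c=cam("side"); crop(c,200,130,400,280,"pics/k3.png")
c=cam("top"); crop(c,260,120,420,320,"pics/k3t.png")
```

```text
t 12.98 tcp [ 424.8 -122.   281.6] j [ 0.09  0.04 -0.35 -0.   -1.18 -1.57] F [-0.2 -0.8 -3.4] w 31.9
[[-0.086, -0.001, -0.996], [0.996, 0.0, -0.086], [0.0, -1.0, 0.001]]
d [  4.1  -2.7 -71.1] tool mm [-3.1 71.1 -3.9] rv [-0.001  0.004  0.   ] n 2 | per row shift [-0.00194  0.04442 -0.00243] turn [-0.0028  0.0211  0.0018] whole shift [-0.0039  0.0888 -0.0049]
d [  9.    0.7 -19.7] tool mm [ 0.  19.7 -9. ] rv [ 0.175 -0.     0.   ] n 2 | per row shift [ 0.       0.01234 -0.00565] turn [ 0.8727 -0.      0.    ] whole shift [ 0.      0.0247 -0.0113]
 shift in end frame (whole) [ 0.      0.0223 -0.0154]
pics/k3.png 4
pics/k3t.png 3
```

View pics/k3.png

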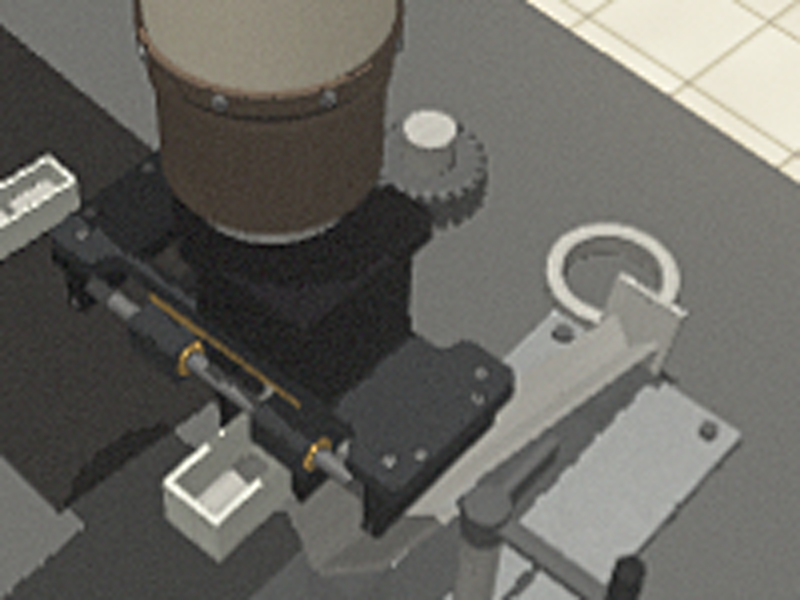

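View pics/k3t.png

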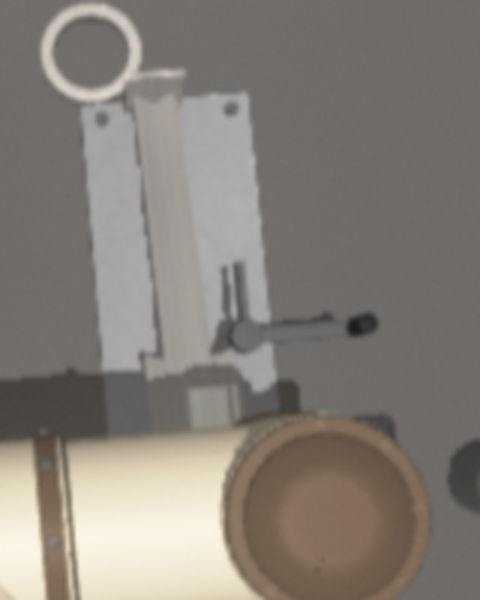

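Run:
```python
from h import *
np.set_printoptions(precision=1,suppress=True)
t=cam(0,f="pics/top0.npz")
P=onplane(t,[(260+189/3,120+388/3),(260+238/3,120+387/3)],282.5); print(P)
for q in np.vstack([P,P.mean(0)]): print((q-LOW)@np.c_[TX,TY,TZ])
```

```text
[[ 487.1 -100.3  282.5]
 [ 487.7 -132.6  282.5]]
[319.6 -19.7 156.4]
[321.5  12.6 155.8]
[320.6  -3.5 156.1]
```

Request:
send_rows --increments '[[[-0.002,0.01,-0.002,0,0,0,1],[-0.002,0.02,-0.002,0,0,0,1],[0,0.025,-0.001,0,0,0,1],[0,0.02,0,0,0,0,1],[0,0.013,0,0,0,0,1],[0,0.005,-0.003,0.35,0,0,1],[0,0.005,-0.003,0.35,0,0,1],[0,0.005,-0.003,0.35,0,0,1],[0,0.005,-0.003,0.35,0,0,1],[0,0.004,-0.002,0.35,0,0,1]]]'

```text
time_s: 13.92
tcp_pos: [439.7, -123.7, 190.6]
orientation: [-1.041, -1.135, 1.356]
contact_force: [0.6, -0.8, -4.0]
width: 31.8
```

Request:
send_rows --increments '[[[0,0,0,0,0,0,1],[0,0,0,0,0,0,1]]]'

```text
time_s: 14.08
tcp_pos: [439.5, -123.8, 190.7]
orientation: [-1.042, -1.136, 1.356]
contact_force: [-0.5, 0.0, -3.4]
width: 31.8
```

Run:
```python
from h import *
st()
p,M=pour(10,272,34); plan(p,M)
p2,M2=pour(18,272,24); plan(p2,M2)
p3,M3=pour(22,272,24); plan(p3,M3,cur=(p2,M2))
c=cam("side"); crop(c,200,130,400,280,"pics/k4.png")
c=cam("top"); crop(c,260,120,420,320,"pics/k4t.png")
```

```text
t 14.08 tcp [ 439.5 -123.8  190.7] j [ 0.08  0.23 -0.38  0.   -1.13 -1.57] F [-0.5  0.  -3.4] w 31.8
[[-0.087, -0.174, -0.981], [0.996, -0.015, -0.085], [0.0, -0.985, 0.175]]
d [-1.6 -0.2  0. ] tool mm [-0.1  0.3  1.6] rv [-0.001  0.005 -0.001] n 1 | per row shift [-8.0e-05  3.2e-04  2.0e-03] turn [-0.0117  0.0492 -0.0077] whole shift [-0.0001  0.0003  0.002 ]
d [ 1.3  0.  -1.7] tool mm [-0.1  1.5 -1.6] rv [ 0.138  0.005 -0.001] n 2 | per row shift [-5.00e-05  9.20e-04 -1.01e-03] turn [ 0.6923  0.0243 -0.0055] whole shift [-0.0001  0.0018 -0.002 ]
 shift in end frame (whole) [-0.0001  0.0015 -0.0023]
d [3.4 0.3 3.5] tool mm [ 0.  -4.4 -2.2] rv [0.07 0.   0.  ] n 1 | per row shift [ 0.      -0.00553 -0.00269] turn [0.6981 0.     0.    ] whole shift [ 0.     -0.0055 -0.0027]
 shift in end frame (whole) [ 0.     -0.0057 -0.0023]
pics/k4.png 4
pics/k4t.png 3
```

View pics/k4.png

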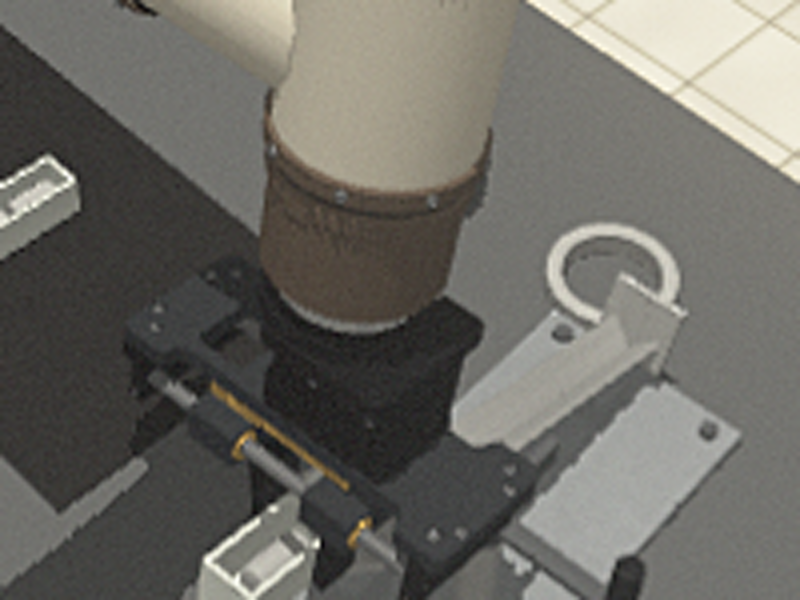

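View pics/k4t.png

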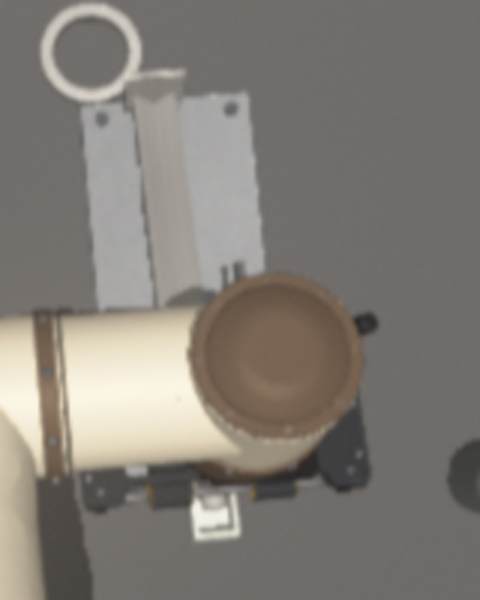

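Request:
send_rows --increments '[[[0,0.0005,0,0.28,0,0,1],[0,0.0005,0,0.28,0,0,1],[0,0.0005,-0.001,0.28,0,0,1],[0,0,-0.001,0.28,0,0,1],[0,0,0,0.26,0,0,1],[0,0,0,0,0,0,1],[0,0,0,0,0,0,1],[0,0,0,0,0,0,1],[0,0,0,0,0,0,1],[0,0,0,0,0,0,1]]]'

```text
time_s: 15.02
tcp_pos: [440.2, -124.2, 190.5]
orientation: [-0.944, -1.028, 1.412]
contact_force: [0.3, 0.3, -1.8]
width: 31.5
```

Run:
```python
from h import *
st()
c=cam("side"); crop(c,200,130,400,280,"pics/k5.png")
c=cam("top"); crop(c,260,120,420,320,"pics/k5t.png")
```

```text
t 15.02 tcp [ 440.2 -124.2  190.5] j [ 0.08  0.3  -0.31  0.   -1.27 -1.57] F [ 0.3  0.3 -1.8] w 31.5
[[-0.086, -0.306, -0.948], [0.996, -0.026, -0.082], [-0.0, -0.952, 0.307]]
pics/k5.png 4
pics/k5t.png 3
```

View pics/k5.png

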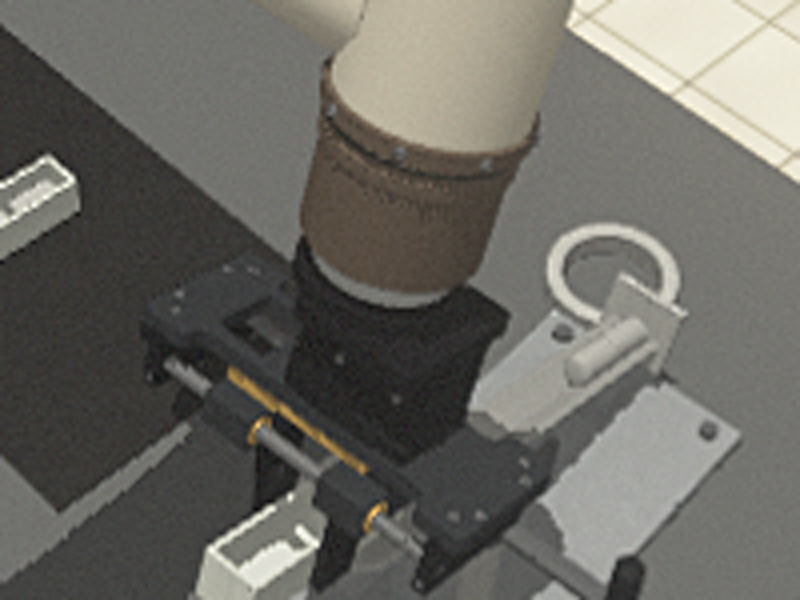

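View pics/k5t.png

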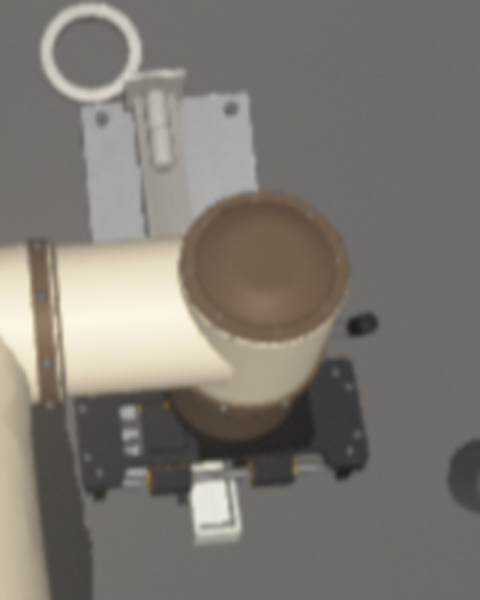

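Request:
send_rows --increments '[[[0,-0.03,0.01,-0.8,0,0,1],[0,-0.04,0.01,-0.8,0,0,1],[0,-0.04,0.01,-0.8,0,0,1],[0,-0.03,0,-0.72,0,0,1],[0,0,0,0,0,0,1]]]'

```text
time_s: 15.53
tcp_pos: [439.1, -125.0, 312.0]
orientation: [-1.179, -1.282, 1.267]
contact_force: [1.4, -0.2, -1.9]
width: 31.4
```

Run:
```python
from h import *
st()
plan([524,141,260],down(np.radians(94.7)))
```

```text
t 15.53 tcp [ 439.1 -125.   312. ] j [ 0.08  0.04 -0.28  0.   -1.24 -1.57] F [ 1.4 -0.2 -1.9] w 31.4
[[-0.086, 0.014, -0.996], [0.996, -0.001, -0.086], [-0.002, -1.0, -0.014]]
d [ 84.9 266.  -52. ] tool mm [ 257.8   52.9 -106.7] rv [ 0.014  0.004 -0.002] n 8 | per row shift [ 0.04028  0.00827 -0.01668] turn [ 0.0177  0.0054 -0.0028] whole shift [ 0.3222  0.0661 -0.1334]
```

Request:
send_rows --increments '[[[0.03,0,-0.01,0.14,0,0,1],[0.04,0.008,-0.017,0,0,0,1],[0.04,0.008,-0.017,0,0,0,1],[0.04,0.008,-0.017,0,0,0,1],[0.04,0.008,-0.017,0,0,0,1],[0.04,0.008,-0.017,0,0,0,1],[0.04,0.008,-0.017,0,0,0,1],[0.04,0.008,-0.017,0,0,0,1],[0.01,0.008,-0.005,0,0,0,1],[0,0,0,0,0,0,1]]]'

```text
time_s: 16.37
tcp_pos: [522.1, 141.8, 249.5]
orientation: [-1.153, -1.258, 1.285]
contact_force: [-0.8, -0.8, -1.7]
width: 31.5
```

Request:
send_rows --increments '[[[0,0.04,0,0,0,0,1],[0,0.045,0,0,0,0,1],[0,0.045,0,0,0,0,1],[0,0.045,0,0,0,0,1],[0,0.04,0,0,0,0,1],[0,0.03,0,0,0,0,1],[0,0.01,0,0,0,0,1],[0,0,0,0,0,0,1],[0,0,0,0,0,0,1]]]'

```text
time_s: 17.12
tcp_pos: [520.2, 139.3, 49.4]
orientation: [-1.158, -1.261, 1.279]
contact_force: [0.8, 0.1, -1.8]
width: 31.8
```

Run:
```python
from h import *
st()
```

```text
t 17.12 tcp [520.2 139.3  49.4] j [ 0.56  0.48 -0.43 -0.01 -0.68 -2.04] F [ 0.8  0.1 -1.8] w 31.8
[[-0.086, -0.014, -0.996], [0.996, -0.001, -0.086], [-0.0, -1.0, 0.014]]
```

Request:
send_rows --increments '[[[0,0.01,0,-0.14,0,0,1],[0,0.007,0,0,0,0,1],[0,0.004,0,0,0,0,1],[0,0,0,0,0,0,1],[0,0,0,0,0,0,1]]]'

```text
time_s: 17.53
tcp_pos: [519.9, 139.8, 32.5]
orientation: [-1.167, -1.272, 1.272]
contact_force: [0.5, 0.4, -1.3]
width: 31.9
```

Run:
```python
from h import *
st()
```

```text
t 17.53 tcp [519.9 139.8  32.5] j [ 0.56  0.5  -0.45 -0.   -0.62 -2.05] F [ 0.5  0.4 -1.3] w 31.9
[[-0.086, 0.0, -0.996], [0.996, 0.0, -0.086], [0.0, -1.0, -0.0]]
```

Request:
send_rows --increments '[[[0,0,0,0,0,0,0.2],[0,0,0,0,0,0,-0.2],[0,0,0,0,0,0,-1],[0,0,0,0,0,0,-1],[0,0,0,0,0,0,-1],[0,-0.02,0,0,0,0,-1],[0,-0.045,0,0,0,0,-1],[0,-0.045,0,0,0,0,-1],[0,-0.045,0,0,0,0,-1],[0,0,0,0,0,0,-1]]]'

```text
time_s: 18.37
tcp_pos: [523.7, 141.4, 163.5]
orientation: [-1.172, -1.286, 1.263]
contact_force: [0.3, -0.6, -0.5]
width: 83.8
```

Run:
```python
from h import *
st()
for n in("top","side"):
    c=cam(n); cv2.imwrite(f"pics/m{n}.png",c["image"][:,:,::-1]); np.savez(f"pics/m{n}.npz",**c)
```

```text
t 18.37 tcp [523.7 141.4 163.5] j [ 0.56  0.32 -0.33  0.   -0.91 -2.05] F [ 0.3 -0.6 -0.5] w 83.8
[[-0.088, 0.013, -0.996], [0.996, 0.006, -0.088], [0.005, -1.0, -0.013]]
```

View pics/mtop.png

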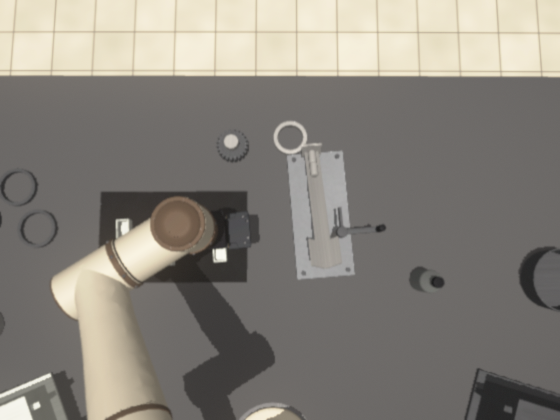

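View pics/mside.png

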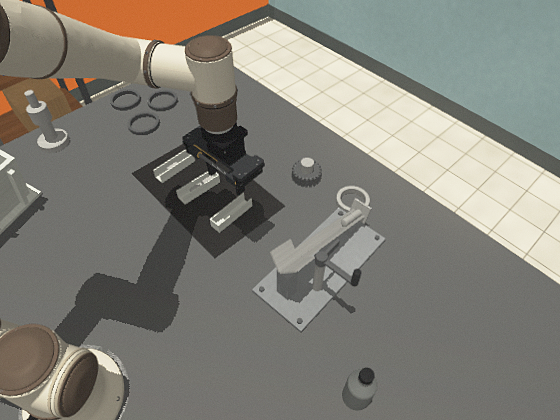

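Run:
```python
from h import *
plan([520.5,272.9,100],down(np.radians(89.5)))
a=cam(0,f="pics/side0.npz");b=cam(0,f="pics/mside.npz")
out=np.hstack([a["image"][140:240,140:230],b["image"][140:240,140:230]])[:,:,::-1]
cv2.imwrite("pics/cmp.png",cv2.resize(out,None,fx=4,fy=4,interpolation=cv2.INTER_CUBIC))
```

```text
d [  0.3 132.8 -57.6] tool mm [132.1  57.9 -11.5] rv [0.003 0.094 0.002] n 4 | per row shift [ 0.04129  0.01809 -0.00359] turn [0.0068 0.2361 0.0058] whole shift [ 0.1652  0.0724 -0.0144]
 shift in end frame (whole) [0.166  0.072  0.0011]
```

View pics/cmp.png

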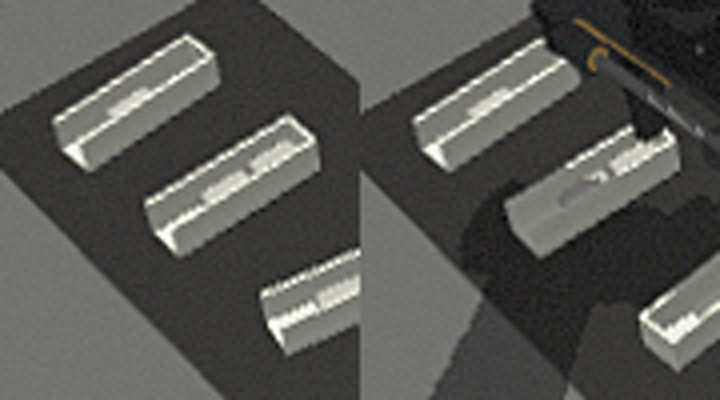

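B and C are unmoved (same pixels in both halves). Move over B and grasp it.

Request:
send_rows --increments '[[[0,0,0,0,0.94,0,-1],[0.041,0,0,0,0,0,-1],[0.042,0,0,0,0,0,-1],[0.042,0,0.001,0,0,0,-1],[0.041,0,0,0,0,0,-1],[0,0.03,0,0,0,0,-1],[0,0.04,0,0,0,0,-1],[0,0,0,0,0,0,-1],[0,0,0,0,0,0,-1]]]'

```text
time_s: 19.22
tcp_pos: [518.3, 271.1, 97.0]
orientation: [-1.212, -1.196, 1.21]
contact_force: [0.2, -0.2, 1.5]
width: 86.8
```

Run:
```python
from h import *
st();plan([520.5,272.9,32],down(np.radians(89.5)))
c=cam("side"); crop(c,130,100,290,260,"pics/k6.png")
```

```text
t 19.22 tcp [518.3 271.1  97. ] j [ 0.76  0.47 -0.28 -0.   -0.83 -2.34] F [ 0.2 -0.2  1.5] w 86.8
[[0.008, -0.006, -1.0], [1.0, -0.005, 0.008], [-0.005, -1.0, 0.006]]
d [  2.2   1.8 -65. ] tool mm [ 2.2 65.  -2.6] rv [-0.006  0.001 -0.005] n 2 | per row shift [ 0.00136  0.04062 -0.00165] turn [-0.0316  0.0035 -0.0262] whole shift [ 0.0027  0.0812 -0.0033]
pics/k6.png 3
```

View pics/k6.png

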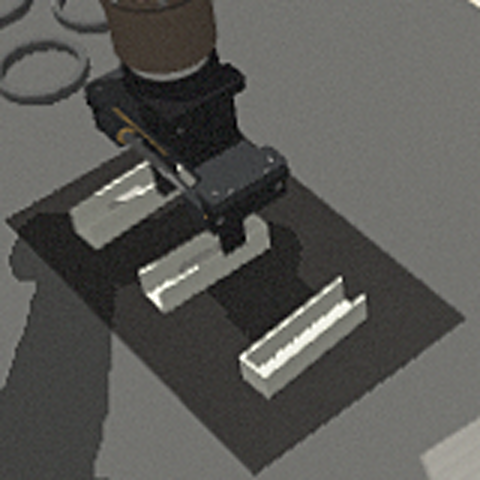

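Request:
send_rows --increments '[[[0.001,0.025,-0.002,0,0,0,-1],[0,0.03,0,0,0,0,-1],[0,0.02,0,0,0,0,-1],[0,0.005,0,0,0,0,-0.5],[0,0,0,0,0,0,0],[0,0,0,0,0,0,1],[0,0,0,0,0,0,1],[0,0,0,0,0,0,1],[0,0,0,0,0,0,1],[0,0,0,0,0,0,1]]]'

```text
time_s: 20.1
tcp_pos: [521.6, 273.5, 36.5]
orientation: [-1.212, -1.204, 1.203]
contact_force: [-0.1, 0.5, 0.4]
width: 48.6
```

Request:
send_rows --increments '[[[0,0,0,0,0,0,1],[0,0,0,0,0,0,1],[0,0,0,0,0,0,1],[0,0,0,0,0,0,1],[0,0,0,0,0,0,1]]]'

```text
time_s: 20.52
tcp_pos: [521.3, 273.2, 35.8]
orientation: [-1.212, -1.202, 1.204]
contact_force: [-0.6, -0.4, 2.0]
width: 31.9
```

Run:
```python
from h import *
st()
```

```text
t 20.52 tcp [521.3 273.2  35.8] j [ 0.76  0.55 -0.32 -0.   -0.7  -2.34] F [-0.6 -0.4  2. ] w 31.9
[[0.008, -0.001, -1.0], [1.0, -0.0, 0.008], [-0.0, -1.0, 0.001]]
```

Request:
send_rows --increments '[[[0,-0.01,0,0,0,0,1],[0,-0.02,0,0,0,0,1],[0,-0.03,0,0,0,0,1],[0,-0.04,0,0,0,0,1],[0,-0.045,0,0,0,0,1],[0,-0.045,0,0,0,0,1],[0,-0.04,0,0,0,0,1],[0,-0.02,0,0,-0.2,0,1],[0,-0.01,0,0,-0.5,0,1],[0,0,0,0,-0.8,0,1]]]'

```text
time_s: 21.35
tcp_pos: [521.9, 273.7, 246.5]
orientation: [-1.137, -1.318, 1.312]
contact_force: [0.6, 0.6, -3.1]
width: 31.5
```

Request:
send_rows --increments '[[[0,0,0,0,-1,0,1],[0,0,0,0,-1,0,1],[0,0,0,0,-1,0,1],[0,0,0,0,-1,0,1],[0,0,0,0,-1,0,1],[0,0,0,0,-1,0,1],[0,0,0,0,-1,0,1],[0,0,0,0,-1,0,1],[0,0,0,0,-1,0,1],[0,0,0,0,-1,0,1]]]'

```text
time_s: 22.18
tcp_pos: [520.8, 272.9, 243.0]
orientation: [-0.425, -1.985, 1.987]
contact_force: [0.3, -0.2, -3.2]
width: 32.0
```

Request:
send_rows --increments '[[[0,0,0,0,-1,0,1],[0,0,0,0,-1,0,1],[0,0,0,0,-1,0,1],[0,0,0,0,-1,0,1],[0,0,0,0,-1,0,1],[0,0,0,0,-1,0,1],[0,0,0,0,-1,0,1],[0,0,0,0,-1,0,1],[0,0,0,0,-1,0,1],[0,0,0,0,-1,0,1]]]'

```text
time_s: 23.02
tcp_pos: [520.8, 272.9, 243.1]
orientation: [-0.564, 1.896, -1.896]
contact_force: [-0.4, -0.2, -2.9]
width: 31.6
```

Request:
send_rows --increments '[[[0,0,0,0,-1,0,1],[0,0,0,0,-1,0,1],[0,0,0,0,-1,0,1],[0,0,0,0,-1,0,1],[0,0,0,0,-1,0,1],[0,0,0,0,-1,0,1],[0,0,0,0,-1,0,1],[0,0,0,0,-1,0,1],[0,0,0,0,-1,0,1],[0,0,0,0,-0.8,0,1]]]'

```text
time_s: 23.85
tcp_pos: [520.8, 272.9, 243.1]
orientation: [-1.205, 1.222, -1.22]
contact_force: [-0.1, 0.0, -3.2]
width: 31.7
```

```bash
cat >> h.py <<'E'
def pour2(th,xt,zt,edge,up=0):  # tool z along front
    e=np.array(edge)*[1,1,-1]; p,M=pour(th,xt,zt,e,up); return p,np.c_[-M[:,0],M[:,1],-M[:,2]]
E
python3 - <<'E'
from h import *
st()
E2=(0,32.8,65.2)
p,M=pour2(0,272,24,E2,110); print(p,M.round(3).tolist()); plan(p,M)
E
```

```text
t 23.85 tcp [520.8 272.9 243.1] j [ 0.76  0.33 -0.09 -0.   -1.16  0.8 ] F [-0.1  0.  -3.2] w 31.7
[[-0.015, -0.003, 1.0], [-1.0, -0.001, -0.015], [0.001, -1.0, -0.003]]
[ 428.0841724  -124.82105954  284.67797886] [[0.082, 0.0, 0.997], [-0.997, -0.0, 0.082], [0.0, -1.0, -0.0]]
d [ -92.7 -397.7   41.6] tool mm [399.1 -41.1 -86.7] rv [ 0.003 -0.097  0.001] n 11 | per row shift [ 0.04536 -0.00467 -0.00985] turn [ 0.0026 -0.0883  0.0006] whole shift [ 0.4989 -0.0513 -0.1084]
 shift in end frame (whole) [ 0.486  -0.052  -0.1561]
```

Request:
send_rows --increments '[[[0,0,0,0,-0.5,0,1],[0,0,0,0,-0.47,0,1],[0.012,-0.005,-0.004,0,0,0,1],[0.024,-0.005,-0.008,0,0,0,1],[0.036,-0.005,-0.012,0,0,0,1],[0.046,-0.005,-0.015,0,0,0,1],[0.046,-0.005,-0.015,0,0,0,1],[0.046,-0.005,-0.015,0,0,0,1],[0.046,-0.005,-0.015,0,0,0,1],[0.046,-0.005,-0.015,0,0,0,1]]]'

```text
time_s: 24.68
tcp_pos: [459.4, 24.1, 276.2]
orientation: [-1.245, 1.154, -1.152]
contact_force: [1.2, 0.2, -2.2]
width: 31.6
```

Request:
send_rows --increments '[[[0.046,-0.006,-0.015,0,0,0,1],[0.044,-0.006,-0.014,0,0,0,1],[0.034,0,-0.011,0,0,0,1],[0.024,0,-0.008,0,0,0,1],[0.017,0,-0.006,0,0,0,1],[0.01,0,-0.003,0,0,0,1],[0.008,0,0,0,0,0,1],[0,0,0,0,0,0,1],[0,0,0,0,0,0,1]]]'

```text
time_s: 25.43
tcp_pos: [427.1, -123.0, 285.4]
orientation: [-1.245, 1.153, -1.152]
contact_force: [1.5, 0.2, -2.7]
width: 31.7
```

Run:
```python
from h import *
st()
E2=(0,32.8,65.2)
p,M=pour2(0,272,24,E2,40); plan(p,M)
p2,M2=pour2(10,272,34,E2); plan(p2,M2,cur=(p,M))
c=cam("side"); crop(c,200,130,400,280,"pics/k7.png")
c=cam("top"); crop(c,260,120,420,320,"pics/k7t.png"); np.savez("pics/k7t.npz",**c)
```

```text
t 25.43 tcp [ 427.1 -123.   285.4] j [ 0.09  0.04 -0.34 -0.   -1.19  1.56] F [ 1.5  0.2 -2.7] w 31.7
[[0.077, -0.001, 0.997], [-0.997, 0.0, 0.077], [-0.0, -1.0, -0.001]]
d [  1.   -1.8 -70.7] tool mm [ 1.9 70.7  0.9] rv [ 0.001 -0.005 -0.   ] n 2 | per row shift [0.00117 0.04419 0.00057] turn [ 0.0053 -0.0247 -0.0013] whole shift [0.0023 0.0884 0.0011]
d [  9.7   0.8 -19.7] tool mm [-0.  19.7  9.8] rv [-0.175 -0.    -0.   ] n 2 | per row shift [-0.       0.01229  0.00611] turn [-0.8727 -0.     -0.    ] whole shift [-0.      0.0246  0.0122]
 shift in end frame (whole) [-0.      0.0221  0.0163]
pics/k7.png 4
pics/k7t.png 3
```

View pics/k7.png

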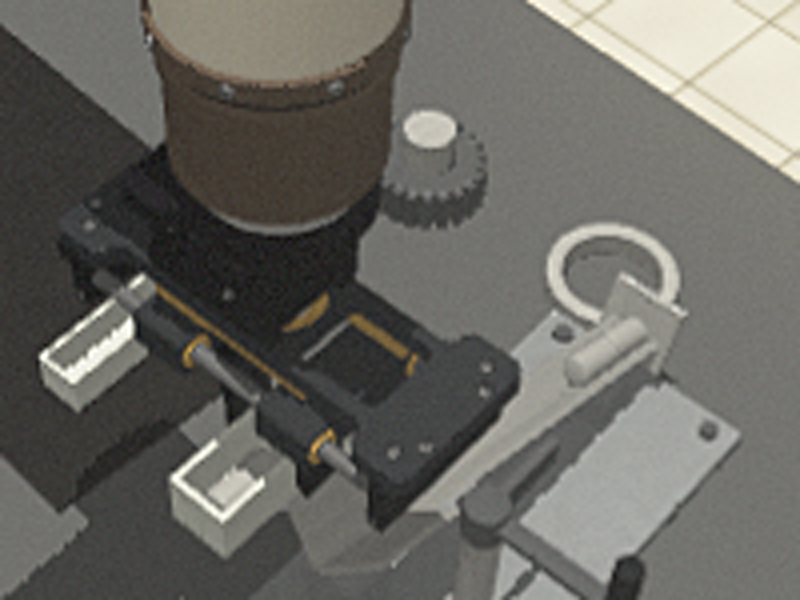

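View pics/k7t.png

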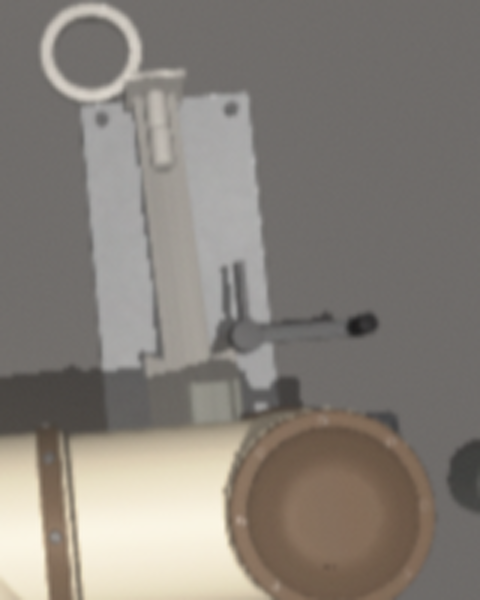

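Request:
send_rows --increments '[[[0.002,0.01,0,0,0,0,1],[0,0.02,0.001,0,0,0,1],[0,0.025,0,0,0,0,1],[0,0.02,0,0,0,0,1],[0,0.013,0,0,0,0,1],[0,0.005,0.003,-0.35,0,0,1],[0,0.005,0.003,-0.35,0,0,1],[0,0.005,0.003,-0.35,0,0,1],[0,0.005,0.003,-0.35,0,0,1],[0,0.004,0.002,-0.35,0,0,1]]]'

```text
time_s: 26.37
tcp_pos: [438.1, -123.5, 194.2]
orientation: [-1.38, 1.276, -1.067]
contact_force: [-0.1, 0.3, -2.9]
width: 31.4
```

Request:
send_rows --increments '[[[0,0,0,0,0,0,1],[0,0,0,0,0,0,1]]]'

```text
time_s: 26.53
tcp_pos: [438.0, -123.6, 194.3]
orientation: [-1.378, 1.275, -1.068]
contact_force: [-0.6, -0.9, -2.9]
width: 31.9
```

Run:
```python
from h import *
st()
E2=(0,32.8,65.2)
p,M=pour2(10,272,34,E2); plan(p,M)
p,M=pour2(18,272,24,E2); plan(p,M)
```

```text
t 26.53 tcp [ 438.  -123.6  194.3] j [ 0.08  0.23 -0.37 -0.   -1.14  1.57] F [-0.6 -0.9 -2.9] w 31.9
[[0.078, -0.175, 0.981], [-0.997, -0.014, 0.077], [-0.0, -0.984, -0.176]]
d [-0.1 -0.4  0.7] tool mm [ 0.4 -0.7 -0.3] rv [ 0.002 -0.004 -0.001] n 1 | per row shift [ 0.00051 -0.00083 -0.00038] turn [ 0.0214 -0.037  -0.0076] whole shift [ 0.0005 -0.0008 -0.0004]
d [ 3.4 -0.1 -1.1] tool mm [0.4 0.5 3.5] rv [-0.137 -0.004 -0.001] n 2 | per row shift [0.00025 0.0003  0.00219] turn [-0.6874 -0.0182 -0.0051] whole shift [0.0005 0.0006 0.0044]
 shift in end frame (whole) [ 0.0005 -0.      0.0044]
```

Request:
send_rows --increments '[[[0,0,0.001,-0.28,0,0,1],[0,0,0.001,-0.28,0,0,1],[0,0,0.001,-0.28,0,0,1],[0,0,0.001,-0.28,0,0,1],[0,0,0,-0.26,0,0,1],[0,0,0,0,0,0,1],[0,0,0,0,0,0,1],[0,0,0,0,0,0,1],[0,0,0,0,0,0,1],[0,0,0,0,0,0,1]]]'

```text
time_s: 27.37
tcp_pos: [440.7, -123.8, 194.8]
orientation: [-1.48, 1.369, -0.996]
contact_force: [0.6, -0.0, -0.3]
width: 31.8
```

Run:
```python
from h import *
st()
c=cam("side"); crop(c,200,130,400,280,"pics/k8.png")
c=cam("top"); crop(c,260,120,420,320,"pics/k8t.png")
```

```text
t 27.37 tcp [ 440.7 -123.8  194.8] j [ 0.08  0.3  -0.3  -0.   -1.29  1.57] F [ 0.6 -0.  -0.3] w 31.8
[[0.077, -0.307, 0.949], [-0.997, -0.024, 0.073], [0.0, -0.951, -0.308]]
pics/k8.png 4
pics/k8t.png 3
```

View pics/k8.png

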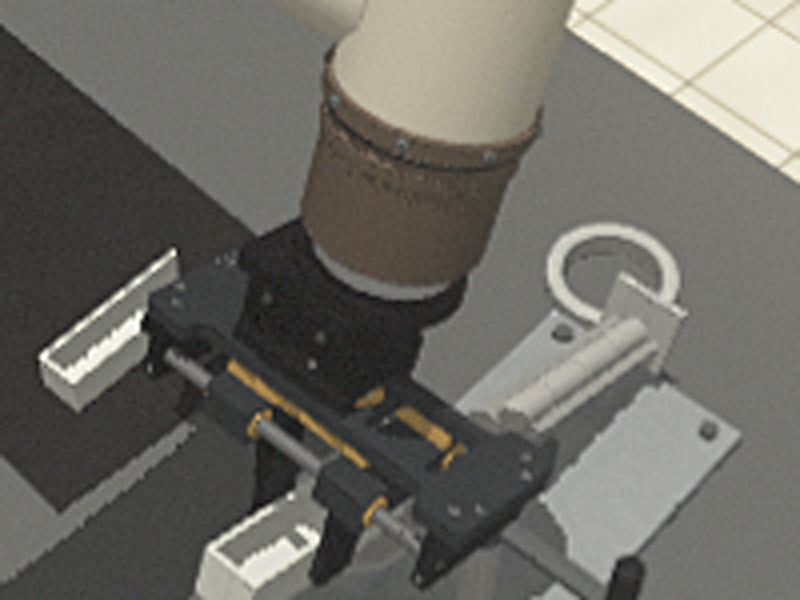

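View pics/k8t.png

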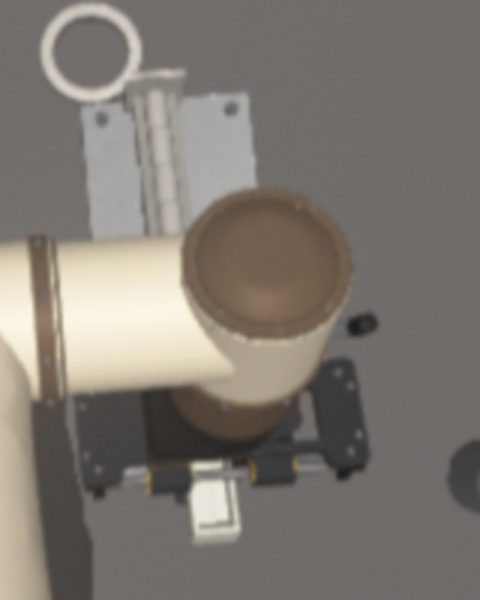

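Request:
send_rows --increments '[[[0,-0.03,-0.01,0.8,0,0,1],[0,-0.04,-0.01,0.8,0,0,1],[0,-0.04,-0.01,0.8,0,0,1],[0,-0.03,0,0.72,0,0,1],[0,0,0,0,0,0,1],[0,0,0,0,0,0,1]]]'

```text
time_s: 27.97
tcp_pos: [438.6, -123.9, 311.4]
orientation: [-1.243, 1.151, -1.153]
contact_force: [0.8, -0.2, -1.8]
width: 31.5
```

Run:
```python
from h import *
st()
from bench import env
M=R.from_rotvec(env.observe()["orientation"]).as_matrix(); yaw=np.arctan2(M[1,0],M[0,0]); print(np.degrees(yaw))
plan([520,265,260],down(yaw))
```

```text
t 27.97 tcp [ 438.6 -123.9  311.4] j [ 0.08  0.05 -0.27 -0.   -1.25  1.57] F [ 0.8 -0.2 -1.8] w 31.5
[[0.077, 0.002, 0.997], [-0.997, 0.0, 0.077], [-0.0, -1.0, 0.002]]
-85.58706249276176
d [ 81.4 388.9 -51.4] tool mm [-381.5   51.8  110.9] rv [-0.002 -0.    -0.   ] n 11 | per row shift [-0.04335  0.00588  0.01261] turn [-0.0021 -0.     -0.0003] whole shift [-0.4768  0.0647  0.1387]
```

Request:
send_rows --increments '[[[-0.027,0.004,0.009,0,0,0,1],[-0.045,0.006,0.013,0,0,0,1],[-0.045,0.006,0.013,0,0,0,1],[-0.045,0.006,0.013,0,0,0,1],[-0.045,0.006,0.013,0,0,0,1],[-0.045,0.006,0.013,0,0,0,1],[-0.045,0.006,0.013,0,0,0,1],[-0.045,0.006,0.013,0,0,0,1],[-0.045,0.006,0.013,0,0,0,1],[-0.045,0.006,0.013,0,0,0,1]]]'

```text
time_s: 28.8
tcp_pos: [512.2, 230.1, 260.1]
orientation: [-1.252, 1.155, -1.151]
contact_force: [-0.0, -0.3, -0.7]
width: 31.7
```

Request:
send_rows --increments '[[[-0.045,0.006,0.013,0,0,0,1],[0,0.03,0,0,0,0,1],[0,0.045,0,0,0,0,1],[0,0.045,0,0,0,0,1],[0,0.045,0,0,0,0,1],[0,0.045,0,0,0,0,1],[0,0.03,0,0,0,0,1],[0,0.01,0,0,0,0,1],[0,0,0,0,0,0,1],[0,0,0,0,0,0,1]]]'

```text
time_s: 29.63
tcp_pos: [520.3, 265.2, 57.7]
orientation: [-1.248, 1.153, -1.151]
contact_force: [0.5, 0.0, -1.0]
width: 32.0
```

Run:
```python
from h import *
st()
c=cam("side"); crop(c,130,100,290,260,"pics/k9.png")
```

```text
t 29.63 tcp [520.3 265.2  57.7] j [ 0.75  0.52 -0.32 -0.   -0.74  0.9 ] F [ 0.5  0.  -1. ] w 32.0
[[0.078, -0.003, 0.997], [-0.997, -0.001, 0.078], [0.001, -1.0, -0.003]]
pics/k9.png 3
```

View pics/k9.png

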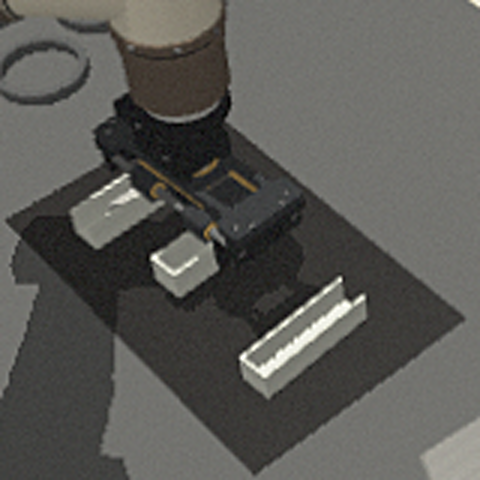

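Request:
send_rows --increments '[[[0,0.012,0,0,0,0,1],[0,0.01,0,0,0,0,1],[0,0.0045,0,0,0,0,1],[0,0,0,0,0,0,1],[0,0,0,0,0,0,1]]]'

```text
time_s: 30.1
tcp_pos: [520.0, 265.0, 36.9]
orientation: [-1.246, 1.153, -1.151]
contact_force: [-0.5, 0.0, -1.1]
width: 31.8
```

Request:
send_rows --increments '[[[0,0,0,0,0,0,0.2],[0,0,0,0,0,0,-0.2],[0,0,0,0,0,0,-1],[0,0,0,0,0,0,-1],[0,0,0,0,0,0,-1],[0,-0.02,0,0,0,0,-1],[0,-0.045,0,0,0,0,-1],[0,-0.045,0,0,0,0,-1],[0,-0.02,0,0,0,0,-1],[0,0,0,0,0,0,-1]]]'

```text
time_s: 30.93
tcp_pos: [522.6, 266.9, 146.2]
orientation: [-1.236, 1.149, -1.15]
contact_force: [0.3, -0.0, 0.4]
width: 83.8
```

Run:
```python
from h import *
st()
a=cam(0,f="pics/side0.npz");b=cam("side")
out=np.hstack([a["image"][140:240,140:230],b["image"][140:240,140:230]])[:,:,::-1]
cv2.imwrite("pics/cmp2.png",cv2.resize(out,None,fx=4,fy=4,interpolation=cv2.INTER_CUBIC))
# tray C: center mean of box, axis
C=np.array([[574.1,407.9],[575.2,369.2],[452.4,361.2],[451.3,399.5]]); print(C.mean(0), np.degrees(np.arctan2(*( (C[0]+C[1]-C[2]-C[3])[::-1]))))
```

```text
t 30.93 tcp [522.6 266.9 146.2] j [ 0.75  0.41 -0.23  0.   -0.92  0.9 ] F [ 0.3 -0.   0.4] w 83.8
[[0.078, 0.006, 0.997], [-0.997, 0.006, 0.078], [-0.005, -1.0, 0.007]]
[513.25 384.45] 3.8202683030277576
```

View pics/cmp2.png

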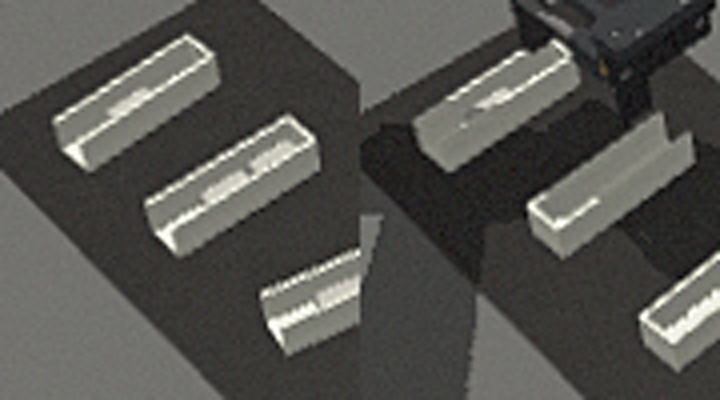

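Run:
```python
from h import *
plan([518.3,384.8,90],down(np.radians(-86.2)))
```

```text
d [ -2.9 118.8 -53.6] tool mm [-118.5   54.     6.1] rv [-0.003  0.011 -0.003] n 4 | per row shift [-0.03704  0.01687  0.00192] turn [-0.0064  0.0275 -0.0086] whole shift [-0.1482  0.0675  0.0077]
```

Request:
send_rows --increments '[[[-0.025,0,0.002,0,0.1,0,-1],[-0.04,0,0.002,0,0,0,-1],[-0.04,0,0.002,0,0,0,-1],[-0.04,0,0.002,0,0,0,-1],[-0.003,0.03,0,0,0,0,-1],[0,0.035,0,0,0,0,-1],[0,0,0,0,0,0,-1],[0,0,0,0,0,0,-1]]]'

```text
time_s: 31.65
tcp_pos: [517.0, 382.2, 86.1]
orientation: [-1.249, 1.162, -1.16]
contact_force: [0.2, 0.9, 0.0]
width: 87.3
```

Run:
```python
from h import *
st();plan([518.3,384.8,33],down(np.radians(-86.2)))
c=cam("side"); crop(c,130,80,290,260,"pics/k10.png")
```

```text
t 31.65 tcp [517.  382.2  86.1] j [ 0.89  0.56 -0.13 -0.   -0.88  0.75] F [0.2 0.9 0. ] w 87.3
[[0.067, -0.006, 0.998], [-0.998, -0.005, 0.067], [0.005, -1.0, -0.007]]
d [  1.3   2.6 -53.1] tool mm [-2.8 53.1  1.8] rv [0.007 0.001 0.005] n 2 | per row shift [-0.00173  0.03317  0.00112] turn [0.0336 0.0046 0.025 ] whole shift [-0.0035  0.0663  0.0022]
pics/k10.png 3
```

View pics/k10.png

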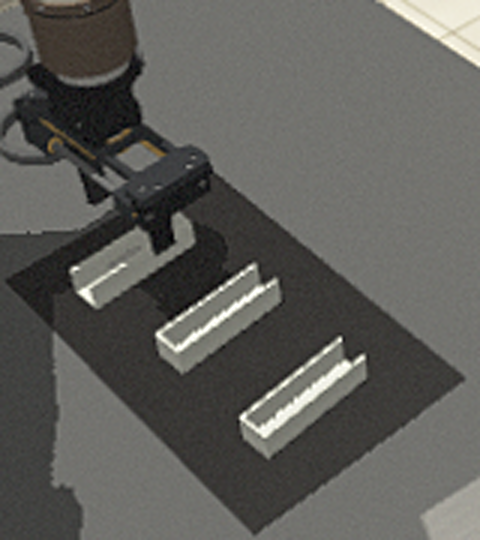

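Request:
send_rows --increments '[[[-0.002,0.025,0.001,0,0,0,-1],[0,0.025,0,0,0,0,-1],[0,0.015,0,0,0,0,-1],[0,0.002,0,0,0,0,-0.5],[0,0,0,0,0,0,0],[0,0,0,0,0,0,1],[0,0,0,0,0,0,1],[0,0,0,0,0,0,1],[0,0,0,0,0,0,1],[0,0,0,0,0,0,1]]]'

```text
time_s: 32.53
tcp_pos: [519.1, 385.5, 35.9]
orientation: [-1.241, 1.161, -1.158]
contact_force: [0.1, -0.2, -0.2]
width: 48.2
```

Request:
send_rows --increments '[[[0,0,0,0,0,0,1],[0,0,0,0,0,0,1],[0,0,0,0,0,0,1],[0,0,0,0,0,0,1],[0,0,0,0,0,0,1]]]'

```text
time_s: 32.95
tcp_pos: [518.9, 385.3, 35.4]
orientation: [-1.242, 1.161, -1.159]
contact_force: [-0.1, -1.1, 0.8]
width: 31.8
```

Run:
```python
from h import *
st()
```

```text
t 32.95 tcp [518.9 385.3  35.4] j [ 0.89  0.63 -0.17 -0.   -0.78  0.75] F [-0.1 -1.1  0.8] w 31.8
[[0.067, -0.002, 0.998], [-0.998, -0.0, 0.067], [0.0, -1.0, -0.002]]
```

Request:
send_rows --increments '[[[0,-0.01,0,0,0,0,1],[0,-0.02,0,0,0,0,1],[0,-0.03,0,0,0,0,1],[0,-0.04,0,0,0,0,1],[0,-0.045,0,0,0,0,1],[0,-0.045,0,0,0,0,1],[0,-0.04,0,0,0,0,1],[0,-0.02,0,0,0.2,0,1],[0,-0.01,0,0,0.5,0,1],[0,0,0,0,0.8,0,1]]]'

```text
time_s: 33.78
tcp_pos: [519.8, 385.9, 246.7]
orientation: [-1.164, 1.273, -1.27]
contact_force: [0.3, 0.8, -1.0]
width: 31.6
```

Request:
send_rows --increments '[[[0,0,0,0,1,0,1],[0,0,0,0,1,0,1],[0,0,0,0,1,0,1],[0,0,0,0,1,0,1],[0,0,0,0,1,0,1],[0,0,0,0,1,0,1],[0,0,0,0,1,0,1],[0,0,0,0,1,0,1],[0,0,0,0,1,0,1],[0,0,0,0,1,0,1]]]'

```text
time_s: 34.62
tcp_pos: [518.9, 385.0, 242.9]
orientation: [-0.484, 1.953, -1.953]
contact_force: [0.7, 0.3, -2.8]
width: 31.3
```

Request:
send_rows --increments '[[[0,0,0,0,1,0,1],[0,0,0,0,1,0,1],[0,0,0,0,1,0,1],[0,0,0,0,1,0,1],[0,0,0,0,1,0,1],[0,0,0,0,1,0,1],[0,0,0,0,1,0,1],[0,0,0,0,1,0,1],[0,0,0,0,1,0,1],[0,0,0,0,1,0,1]]]'

```text
time_s: 35.45
tcp_pos: [518.9, 385.0, 242.9]
orientation: [-0.507, -1.928, 1.931]
contact_force: [-0.2, -0.2, -2.4]
width: 31.5
```

Request:
send_rows --increments '[[[0,0,0,0,1,0,1],[0,0,0,0,1,0,1],[0,0,0,0,1,0,1],[0,0,0,0,1,0,1],[0,0,0,0,1,0,1],[0,0,0,0,1,0,1],[0,0,0,0,1,0,1],[0,0,0,0,1,0,1],[0,0,0,0,1,0,1],[0,0,0,0,0.7,0,1]]]'

```text
time_s: 36.28
tcp_pos: [518.8, 385.0, 242.9]
orientation: [-1.166, -1.268, 1.273]
contact_force: [1.1, -0.6, -1.8]
width: 31.8
```

Run:
```python
from h import *
st()
E3=(0,32.4,-65.7)
p,M=pour(0,272,24,E3,110); plan(p,M)
```

```text
t 36.28 tcp [518.8 385.  242.9] j [ 0.89  0.43  0.06 -0.   -1.21 -2.37] F [ 1.1 -0.6 -1.8] w 31.8
[[-0.084, -0.003, -0.996], [0.996, -0.001, -0.084], [-0.0, -1.0, 0.003]]
d [ -91.2 -509.9   41.4] tool mm [-500.4  -40.7  133.8] rv [-0.003  0.002 -0.   ] n 14 | per row shift [-0.04468 -0.00363  0.01195] turn [-0.0024  0.0017 -0.0004] whole shift [-0.6256 -0.0508  0.1673]
```

Request:
send_rows --increments '[[[-0.012,-0.005,0.003,0,0,0,1],[-0.024,-0.005,0.006,0,0,0,1],[-0.036,-0.005,0.01,0,0,0,1],[-0.046,-0.005,0.0125,0,0,0,1],[-0.046,-0.005,0.0125,0,0,0,1],[-0.046,-0.005,0.0125,0,0,0,1],[-0.046,-0.005,0.0125,0,0,0,1],[-0.046,-0.005,0.0125,0,0,0,1],[-0.046,-0.005,0.0125,0,0,0,1],[-0.046,-0.005,0.0125,0,0,0,1]]]'

```text
time_s: 37.12
tcp_pos: [460.9, 61.5, 284.1]
orientation: [-1.163, -1.275, 1.277]
contact_force: [1.4, 0.2, -2.0]
width: 31.8
```

Request:
send_rows --increments '[[[-0.046,0,0.0125,0,0,0,1],[-0.046,0,0.0125,0,0,0,1],[-0.044,0,0.012,0,0,0,1],[-0.034,0,0.009,0,0,0,1],[-0.024,0,0.006,0,0,0,1],[-0.017,0,0.005,0,0,0,1],[-0.01,0,0.002,0,0,0,1],[-0.008,0,0.002,0,0,0,1],[0,0,0,0,0,0,1],[0,0,0,0,0,0,1]]]'

```text
time_s: 37.95
tcp_pos: [430.0, -122.8, 283.6]
orientation: [-1.164, -1.273, 1.275]
contact_force: [0.3, 1.0, -2.2]
width: 32.1
```

Run:
```python
from h import *
st()
E3=(0,32.4,-65.7)
p,M=pour(0,272,24,E3,40); plan(p,M)
c=cam("side"); crop(c,200,130,400,280,"pics/k11.png")
c=cam("top"); crop(c,260,120,420,320,"pics/k11t.png")
```

```text
t 37.95 tcp [ 430.  -122.8  283.6] j [ 0.09  0.05 -0.34 -0.   -1.18 -1.57] F [ 0.3  1.  -2.2] w 32.1
[[-0.089, -0.002, -0.996], [0.996, 0.0, -0.089], [0.0, -1.0, 0.002]]
d [ -2.4  -2.1 -69.3] tool mm [-1.8 69.3  2.5] rv [-0.002  0.007  0.   ] n 2 | per row shift [-0.00115  0.04332  0.00155] turn [-0.0096  0.0372  0.0013] whole shift [-0.0023  0.0866  0.0031]
pics/k11.png 4
pics/k11t.png 3
```

View pics/k11.png

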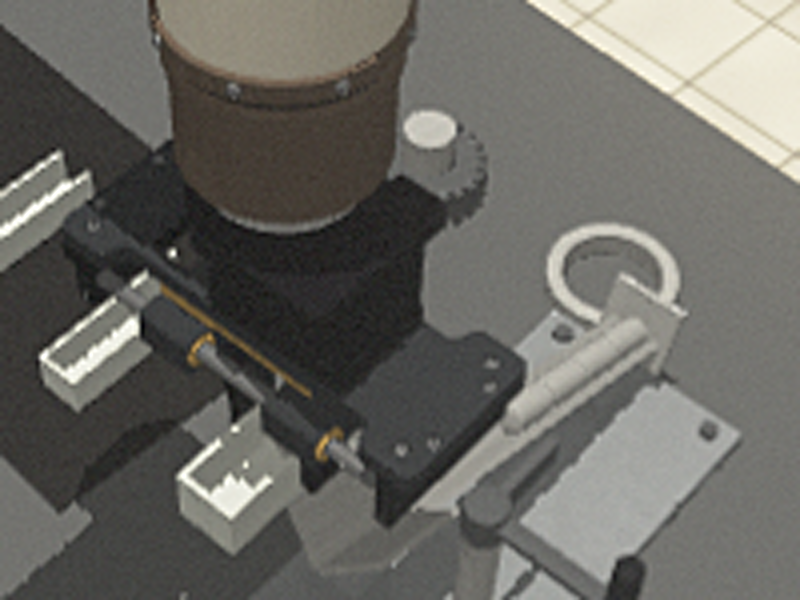

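View pics/k11t.png

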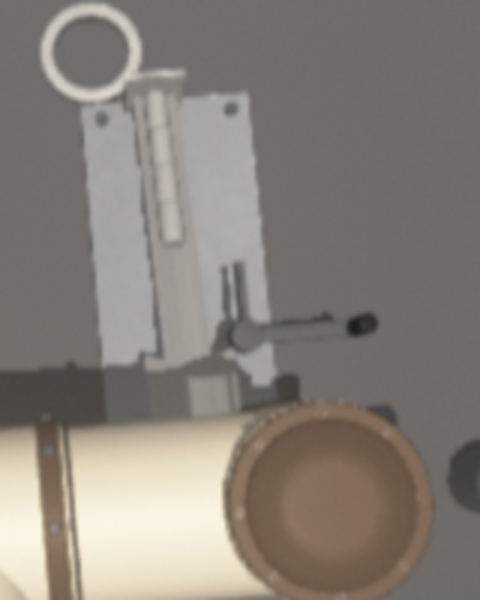

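Request:
send_rows --increments '[[[-0.002,0.01,0.001,0,0,0,1],[0,0.02,0.001,0,0,0,1],[0,0.025,0.001,0,0,0,1],[0,0.02,0,0,0,0,1],[0,0.012,0,0,0,0,1],[0,0.005,-0.003,0.35,0,0,1],[0,0.005,-0.003,0.35,0,0,1],[0,0.005,-0.003,0.35,0,0,1],[0,0.005,-0.003,0.35,0,0,1],[0,0.004,-0.002,0.35,0,0,1]]]'

```text
time_s: 38.88
tcp_pos: [437.8, -123.4, 193.2]
orientation: [-1.038, -1.136, 1.36]
contact_force: [0.8, -0.0, -1.8]
width: 31.6
```

Request:
send_rows --increments '[[[0,0,0,0,0,0,1],[0,0,0,0,0,0,1]]]'

```text
time_s: 39.05
tcp_pos: [437.7, -123.5, 193.2]
orientation: [-1.039, -1.137, 1.359]
contact_force: [-0.1, 0.6, -1.9]
width: 31.9
```

Run:
```python
from h import *
st()
E3=(0,32.4,-65.7)
p,M=pour(10,272,34,E3); plan(p,M)
p,M=pour(18,272,24,E3); plan(p,M)
```

```text
t 39.05 tcp [ 437.7 -123.5  193.2] j [ 0.08  0.23 -0.38  0.   -1.14 -1.57] F [-0.1  0.6 -1.9] w 31.9
[[-0.09, -0.176, -0.98], [0.996, -0.016, -0.088], [0.0, -0.984, 0.177]]
d [-0.4 -0.6  1.5] tool mm [-0.5 -1.4  0.7] rv [-0.003  0.008 -0.001] n 1 | per row shift [-0.00068 -0.0017   0.00092] turn [-0.0317  0.0794 -0.0123] whole shift [-0.0007 -0.0017  0.0009]
d [ 3.1 -0.3 -0.2] tool mm [-0.6 -0.3 -3. ] rv [ 0.136  0.008 -0.002] n 2 | per row shift [-0.00036 -0.00018 -0.00189] turn [ 0.6823  0.0392 -0.0089] whole shift [-0.0007 -0.0004 -0.0038]
 shift in end frame (whole) [-0.0007 -0.0009 -0.0037]
```

Request:
send_rows --increments '[[[0,0,-0.001,0.28,0,0,1],[0,0,-0.001,0.28,0,0,1],[0,0,-0.001,0.28,0,0,1],[0,0,-0.001,0.28,0,0,1],[0,0,0,0.26,0,0,1],[0,0,0,0,0,0,1],[0,0,0,0,0,0,1],[0,0,0,0,0,0,1],[0,0,0,0,0,0,1],[0,0,0,0,0,0,1]]]'

```text
time_s: 39.88
tcp_pos: [440.4, -123.7, 193.7]
orientation: [-0.941, -1.028, 1.415]
contact_force: [1.1, 0.5, -2.4]
width: 31.5
```

Run:
```python
from h import *
st()
c=cam("side"); crop(c,200,130,400,280,"pics/k12.png")
c=cam("top"); crop(c,260,120,420,320,"pics/k12t.png")
```

```text
t 39.88 tcp [ 440.4 -123.7  193.7] j [ 0.08  0.3  -0.3   0.   -1.28 -1.57] F [ 1.1  0.5 -2.4] w 31.5
[[-0.089, -0.308, -0.947], [0.996, -0.027, -0.084], [0.0, -0.951, 0.309]]
pics/k12.png 4
pics/k12t.png 3
```

View pics/k12.png

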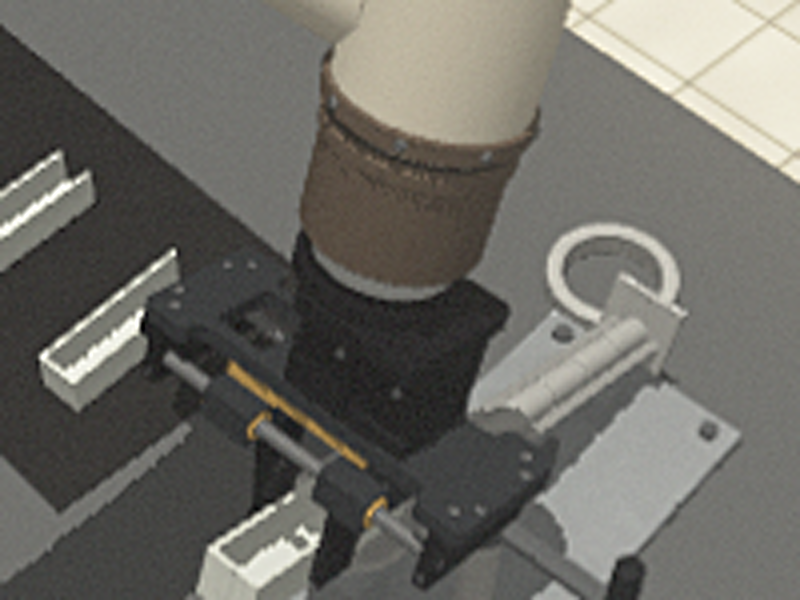

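View pics/k12t.png

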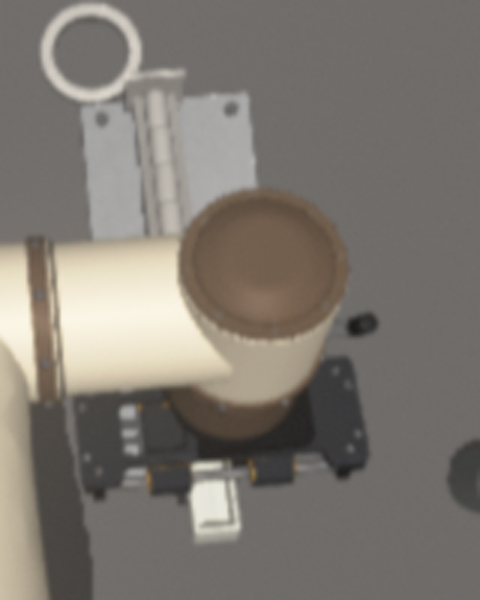

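Request:
send_rows --increments '[[[0,-0.001,-0.001,0.2,0,0,1],[0,-0.001,-0.001,0.2,0,0,1],[0,-0.001,0,0.2,0,0,1],[0,0,0,0,0,0,1],[0,0,0,0,0,0,1],[0,0,0,0,0,0,1],[0,-0.02,0.006,0,0,0,1],[0,-0.04,0.015,-0.5,0,0,1],[0,-0.03,0.01,-0.8,0,0,1],[0,0,0,0,0,0,1]]]'

```text
time_s: 40.82
tcp_pos: [446.4, -124.0, 277.6]
orientation: [-1.003, -1.094, 1.383]
contact_force: [-0.3, 0.7, -1.4]
width: 31.9
```

Run:
```python
from h import *
st()
c=cam("side"); crop(c,200,130,400,280,"pics/k13.png")
c=cam("top"); crop(c,260,120,420,320,"pics/k13t.png")
```

```text
t 40.82 tcp [ 446.4 -124.   277.6] j [ 0.08  0.2  -0.2   0.   -1.4  -1.57] F [-0.3  0.7 -1.4] w 31.9
[[-0.089, -0.227, -0.97], [0.996, -0.023, -0.087], [-0.003, -0.974, 0.228]]
pics/k13.png 4
pics/k13t.png 3
```

View pics/k13.png

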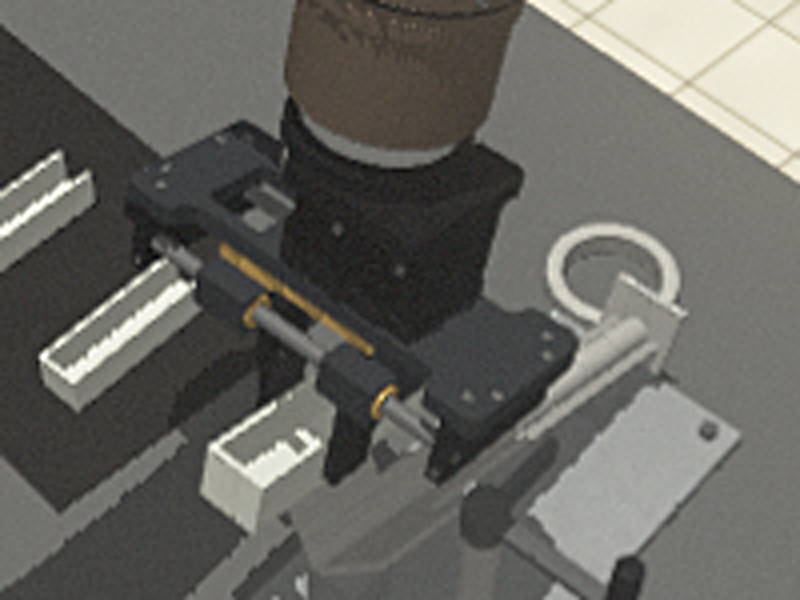

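View pics/k13t.png

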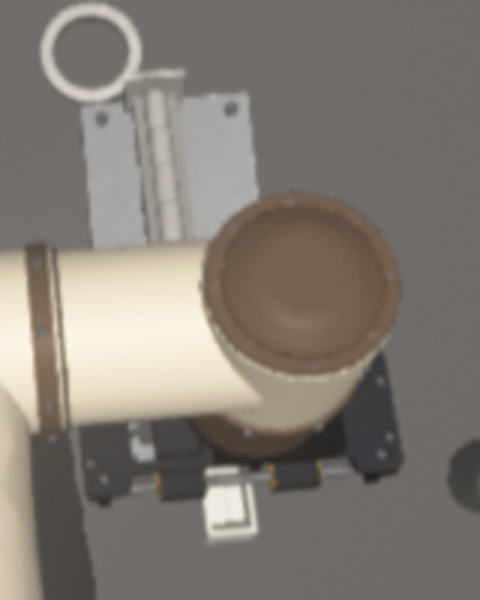

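Request:
send_rows --increments '[[[0,-0.02,0,-0.8,0,0,1],[0,-0.01,0,-0.8,0,0,1],[0,-0.01,0,-0.7,0,0,1],[0.01,0,0,0,0,0,1],[0.02,0,0,0,0,0,1],[0.03,0,0,0,0,0,1],[0.03,0,0,0,0,0,1],[0.03,0,0,0,0,0,1],[0.02,0,0,0,0,0,1],[0.01,0,0,0,0,0,1]]]'

```text
time_s: 41.75
tcp_pos: [439.4, -1.4, 300.8]
orientation: [-1.151, -1.26, 1.286]
contact_force: [0.7, -0.6, -1.7]
width: 31.9
```

Run:
```python
from h import *
st()
c=cam("side"); crop(c,200,130,400,280,"pics/k14.png")
c=cam("top"); crop(c,220,120,380,320,"pics/k14t.png")
```

```text
t 41.75 tcp [439.4  -1.4 300.8] j [ 0.37  0.03 -0.31 -0.01 -1.25 -1.84] F [ 0.7 -0.6 -1.7] w 31.9
[[-0.091, -0.02, -0.996], [0.996, -0.002, -0.091], [-0.001, -1.0, 0.02]]
pics/k14.png 4
pics/k14t.png 3
```

View pics/k14.png

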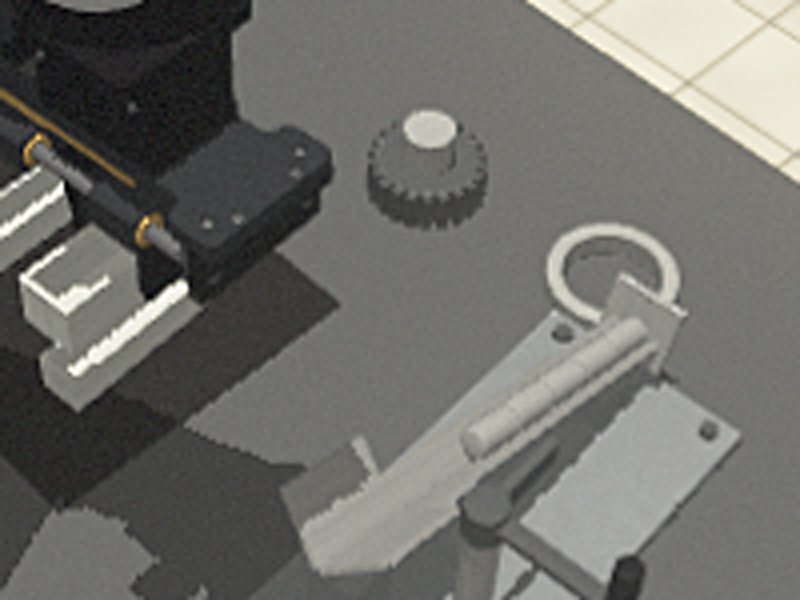

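View pics/k14t.png

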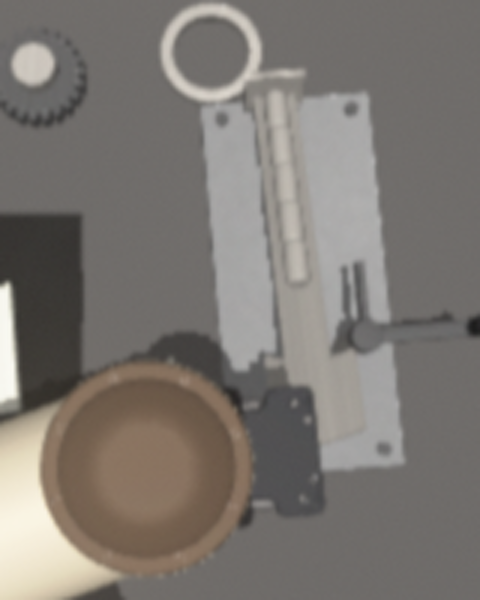

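Run:
```python
from h import *
from bench import env
M=R.from_rotvec(env.observe()["orientation"]).as_matrix(); yaw=np.arctan2(M[1,0],M[0,0])
plan([519,383,260],down(yaw)); st()
```

```text
d [ 79.2 385.2 -41.3] tool mm [ 376.4   38.9 -114.6] rv [-0.019 -0.    -0.001] n 11 | per row shift [ 0.04278  0.00443 -0.01303] turn [-0.017  -0.     -0.0006] whole shift [ 0.4705  0.0487 -0.1433]
t 41.85 tcp [439.8  -2.2 301.3] j [ 0.36  0.03 -0.31 -0.   -1.25 -1.84] F [ 0.6 -0.3 -1.5] w 31.8
[[-0.091, -0.019, -0.996], [0.996, -0.002, -0.091], [-0.001, -1.0, 0.019]]
```

Request:
send_rows --increments '[[[0.02,0.004,-0.006,-0.19,0,0,1],[0.045,0.004,-0.014,0,0,0,1],[0.045,0.004,-0.014,0,0,0,1],[0.045,0.004,-0.014,0,0,0,1],[0.045,0.004,-0.014,0,0,0,1],[0.045,0.004,-0.014,0,0,0,1],[0.045,0.004,-0.014,0,0,0,1],[0.045,0.004,-0.014,0,0,0,1],[0.045,0.004,-0.014,0,0,0,1],[0.045,0.004,-0.014,0,0,0,1]]]'

```text
time_s: 42.68
tcp_pos: [515.9, 345.6, 269.5]
orientation: [-1.169, -1.274, 1.274]
contact_force: [0.2, -0.1, -1.6]
width: 31.6
```

Request:
send_rows --increments '[[[0.045,0.004,-0.012,0,0,0,1],[0,0.03,0,0,0,0,1],[0,0.045,0,0,0,0,1],[0,0.045,0,0,0,0,1],[0,0.045,0,0,0,0,1],[0,0.045,0,0,0,0,1],[0,0.03,0,0,0,0,1],[0,0.01,0,0,0,0,1],[0,0,0,0,0,0,1],[0,0,0,0,0,0,1]]]'

```text
time_s: 43.52
tcp_pos: [523.5, 381.6, 68.1]
orientation: [-1.17, -1.278, 1.272]
contact_force: [0.4, 1.2, -1.0]
width: 31.8
```

Run:
```python
from h import *
st()
c=cam("side"); crop(c,130,80,290,260,"pics/k15.png")
```

```text
t 43.52 tcp [523.5 381.6  68.1] j [ 0.88  0.59 -0.15  0.   -0.84 -2.37] F [ 0.4  1.2 -1. ] w 31.8
[[-0.089, 0.005, -0.996], [0.996, -0.0, -0.089], [-0.0, -1.0, -0.005]]
pics/k15.png 3
```

View pics/k15.png

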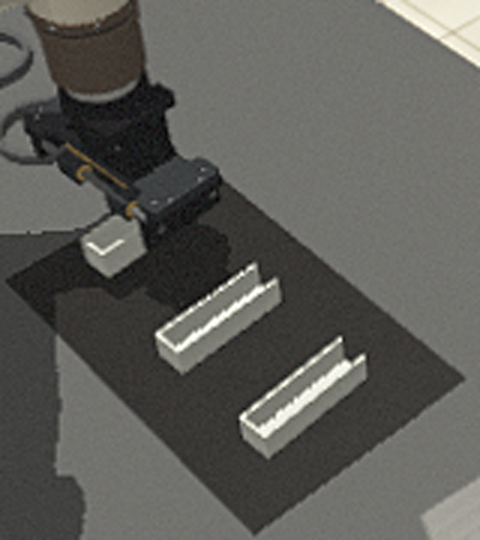

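Request:
send_rows --increments '[[[0,0.015,0,0,0,0,1],[0,0.015,0,0,0,0,1],[0,0.007,0,0,0,0,1],[0,0.003,0,0,0,0,1],[0,0,0,0,0,0,1],[0,0,0,0,0,0,1]]]'

```text
time_s: 44.07
tcp_pos: [522.6, 381.7, 35.7]
orientation: [-1.169, -1.278, 1.272]
contact_force: [-1.2, 0.1, -1.1]
width: 32.1
```

Request:
send_rows --increments '[[[0,0,0,0,0,0,0.2],[0,0,0,0,0,0,-0.2],[0,0,0,0,0,0,-1],[0,0,0,0,0,0,-1],[0,0,0,0,0,0,-1],[0,-0.02,0,0,0,0,-1],[0,-0.045,0,0,0,0,-1],[0,-0.045,0,0,0,0,-1],[0,-0.045,0,0,0,0,-1],[0,-0.045,0,0,0,0,-1]]]'

```text
time_s: 44.9
tcp_pos: [521.8, 381.3, 197.6]
orientation: [-1.169, -1.277, 1.272]
contact_force: [-0.2, 0.6, -0.0]
width: 83.8
```

Run:
```python
from h import *
st()
c=cam("side"); crop(c,130,80,290,260,"pics/k16.png");crop(c,240,150,420,335,"pics/k16b.png")
print([ (4.68-90)])
plan([541,-246,250])
```

```text
t 44.9 tcp [521.8 381.3 197.6] j [ 0.88  0.45 -0.01  0.   -1.1  -2.37] F [-0.2  0.6 -0. ] w 83.8
[[-0.089, 0.004, -0.996], [0.996, 0.0, -0.089], [-0.0, -1.0, -0.004]]
pics/k16.png 3
pics/k16b.png 3
[-85.32]
d [  15.8 -629.8   43. ] tool mm [-628.3  -48.8   40.4] rv [0. 0. 0.] n 17 | per row shift [-0.0462  -0.00359  0.00297] turn [0. 0. 0.] whole shift [-0.7854 -0.061   0.0505]
```

View pics/k16.png

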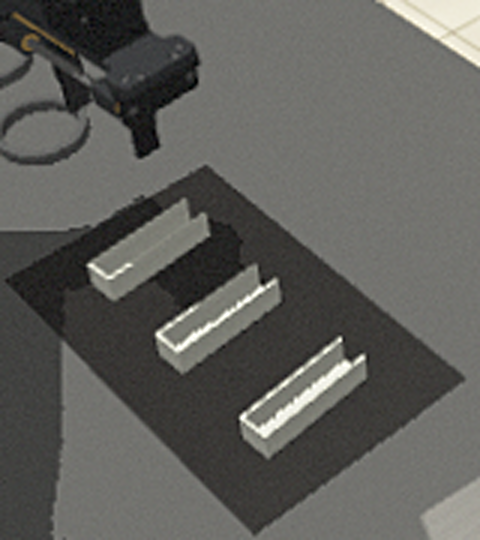

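View pics/k16b.png

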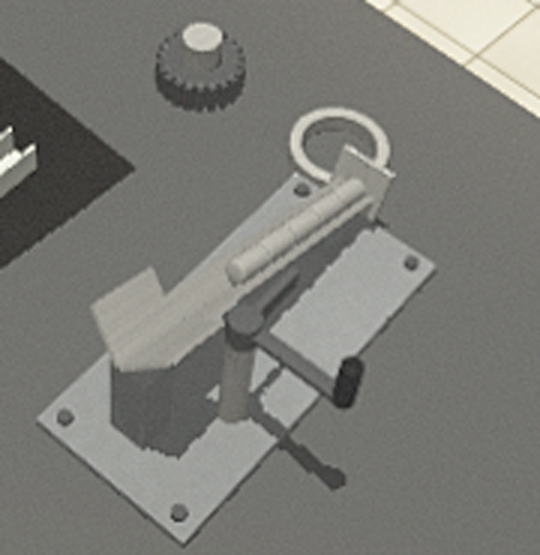

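Request:
send_rows --increments '[[[0,-0.035,0,0,0,0,-1],[0,-0.026,0.005,0,0,0,-1],[-0.046,0,0.003,0,0,0,-1],[-0.046,0,0.003,0,0,0,-1],[-0.046,0,0.003,0,0,0,-1],[-0.046,0,0.003,0,0,0,-1],[-0.046,0,0.003,0,0,0,-1],[-0.046,0,0.003,0,0,0,-1],[-0.046,0,0.003,0,0,0,-1],[-0.046,0,0.003,0,0,0,-1]]]'

```text
time_s: 45.78
tcp_pos: [524.4, 84.5, 244.7]
orientation: [-1.169, -1.278, 1.272]
contact_force: [0.5, -0.8, 0.3]
width: 87.1
```

Request:
send_rows --increments '[[[-0.046,0,0.003,0,0,0,-1],[-0.046,0,0.003,0,0,0,-1],[-0.046,0,0.003,0,0,0,-1],[-0.046,0,0.003,0,0,0,-1],[-0.046,0,0.003,0,0,0,-1],[-0.046,0,0.003,0,0,0,-1],[-0.046,0,0.003,0,0,0,-1],[-0.046,0,0.003,0,0,0,-1],[-0.046,0,0.003,0,0,0,-1],[0,0,0,0,0,0,-1]]]'

```text
time_s: 46.62
tcp_pos: [532.2, -250.8, 243.8]
orientation: [-1.172, -1.272, 1.269]
contact_force: [0.8, 0.2, -0.8]
width: 87.1
```

Run:
```python
from h import *
st(); plan([541,-246,177])
```

```text
t 46.62 tcp [ 532.2 -250.8  243.8] j [-0.17  0.32 -0.09  0.   -1.15 -1.32] F [ 0.8  0.2 -0.8] w 87.1
[[-0.083, 0.004, -0.997], [0.997, -0.001, -0.083], [-0.001, -1.0, -0.004]]
d [  8.8   4.8 -66.8] tool mm [ 4.1 66.9 -8.9] rv [0. 0. 0.] n 2 | per row shift [ 0.00257  0.0418  -0.00558] turn [0. 0. 0.] whole shift [ 0.0051  0.0836 -0.0112]
```

Request:
send_rows --increments '[[[0.005,0,-0.011,0,0,0,-1],[0,0,0,0,0,0,-1],[0,0.03,0,0,0,0,-1],[0,0.03,0,0,0,0,-1],[0,0.02,0,0,0,0,-0.5],[0,0,0,0,0,0,0],[0,0,0,0,0,0,0],[0,0,0,0,0,0,0]]]' --newtons 8

```text
time_s: 47.28
tcp_pos: [542.4, -240.2, 181.9]
orientation: [-1.17, -1.28, 1.273]
contact_force: [0.5, -0.2, 1.0]
width: 68.2
```

Run:
```python
from h import *
st()
c=cam("side"); crop(c,280,150,460,335,"pics/k17.png")
```

```text
t 47.28 tcp [ 542.4 -240.2  181.9] j [-0.14  0.38 -0.17 -0.   -1.01 -1.34] F [ 0.5 -0.2  1. ] w 68.2
[[-0.091, 0.006, -0.996], [0.996, -0.001, -0.091], [-0.001, -1.0, -0.006]]
pics/k17.png 3
```

View pics/k17.png

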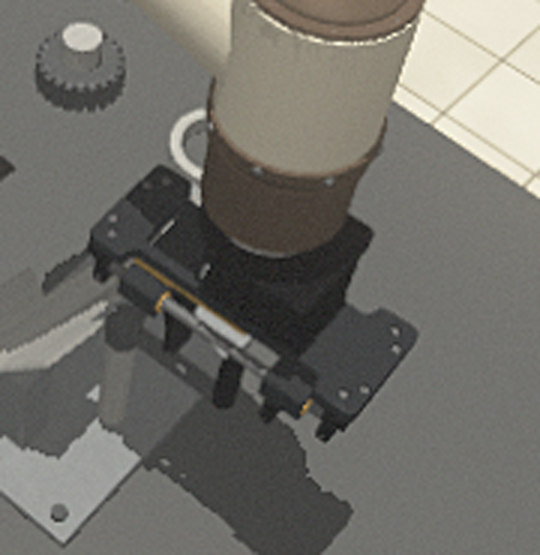

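Request:
send_rows --increments '[[[-0.006,0.005,0,0,0,0,0.4],[0,0,0,0,0,0,0.7],[0,0,0,0,0,0,1],[0,0,0,0,0,0,1],[0,0,0,0,0,0,1],[0,0,0,0,0,0,1],[0,0,0,0,0,0,1],[0,0,0,0,0,0,1],[0,0,0,0,0,0,1],[0,0,0,0,0,0,1]]]'

```text
time_s: 48.17
tcp_pos: [541.7, -245.5, 176.6]
orientation: [-1.169, -1.277, 1.272]
contact_force: [-0.3, 0.2, 0.3]
width: 16.1
```

Run:
```python
from h import *
st()
from bench import env
o=env.observe(); p=o["tcp_pos"]; M=R.from_rotvec(o["orientation"]).as_matrix()
c=np.array([533.9,-161.3]); v=p[:2]-c; r=np.hypot(*v); a=np.arctan2(v[1],v[0]); print(r,np.degrees(a))
a=max(a,np.radians(-87));end=YAW+0.05; prev=np.r_[c+85*np.array([np.cos(a),np.sin(a)]),p[2]]
for k in range(1,14):
    b=a+(end-a)*k/13; q=np.r_[c+85*np.array([np.cos(b),np.sin(b)]),p[2]]
    print(q.round(1),(M.T@(q-prev)/800).round(4)); prev=q
```

```text
t 48.17 tcp [ 541.7 -245.5  176.6] j [-0.15  0.39 -0.17 -0.   -1.   -1.33] F [-0.3  0.2  0.3] w 16.1
[[-0.089, 0.004, -0.996], [0.996, 0.0, -0.089], [-0.0, -1.0, -0.004]]
84.60647350503999 -84.69568749442605
[ 552.2 -244.3  176.6] [ 0.0009  0.0001 -0.0131]
[ 562.3 -241.4  176.6] [ 0.0025  0.0001 -0.0129]
[ 571.9 -237.3  176.6] [ 0.0041  0.0001 -0.0125]
[ 581.  -232.   176.6] [ 0.0056  0.     -0.0119]
[ 589.4 -225.7  176.6] [ 0.007   0.     -0.0111]
[ 596.9 -218.3  176.6] [ 0.0083  0.     -0.0102]
[ 603.5 -210.1  176.6] [ 0.0095  0.     -0.0091]
[ 609.  -201.1  176.6] [ 0.0106  0.     -0.0078]
[ 613.3 -191.5  176.6] [ 0.0114  0.     -0.0065]
[ 616.5 -181.5  176.6] [ 0.0122  0.     -0.005 ]
[ 618.3 -171.1  176.6] [ 0.0127  0.     -0.0035]
[ 618.9 -160.6  176.6] [ 0.013   0.     -0.0019]
[ 618.2 -150.1  176.6] [ 0.0131  0.     -0.0003]
```

Request:
send_rows --increments '[[[0.001,0,-0.006,0,0,0,1],[0.001,0,-0.013,0,0,0,1],[0.003,0,-0.013,0,0,0,1],[0.004,0,-0.0125,0,0,0,1],[0.0056,0,-0.012,0,0,0,1],[0.007,0,-0.011,0,0,0,1],[0.0083,0,-0.01,0,0,0,1],[0,0,0,0,0,0,1],[0,0,0,0,0,0,1]]]' --newtons 18

```text
time_s: 48.92
tcp_pos: [604.3, -216.4, 176.7]
orientation: [-1.173, -1.282, 1.272]
contact_force: [4.2, -4.4, -3.6]
width: 15.1
```

Run:
```python
from h import *
st()
from bench import env
o=env.observe(); p=o["tcp_pos"]; M=R.from_rotvec(o["orientation"]).as_matrix()
c=np.array([533.9,-161.3]); v=p[:2]-c; r=np.hypot(*v); a=np.arctan2(v[1],v[0]); print(r,np.degrees(a))
end=YAW+0.04; prev=p
for k in range(1,8):
    b=a+(end-a)*k/7; q=np.r_[c+85*np.array([np.cos(b),np.sin(b)]),p[2]]
    print(q.round(1),(M.T@(q-prev)/800).round(4)); prev=q
```

```text
t 48.92 tcp [ 604.3 -216.4  176.7] j [-0.09  0.46 -0.05  0.   -1.05 -1.39] F [ 4.2 -4.4 -3.6] w 15.1
[[-0.09, 0.009, -0.996], [0.996, -0.001, -0.09], [-0.002, -1.0, -0.009]]
89.36821493566289 -38.06259410305886
[ 606.3 -205.9  176.7] [ 0.0129  0.     -0.0037]
[ 610.8 -197.5  176.7] [ 0.0099  0.     -0.0066]
[ 614.4 -188.6  176.7] [ 0.0106  0.     -0.0054]
[ 616.9 -179.4  176.7] [ 0.0112  0.     -0.0042]
[ 618.5 -170.   176.7] [ 0.0116  0.     -0.0029]
[ 618.9 -160.5  176.7] [ 0.0118 -0.     -0.0016]
[ 618.3 -151.   176.7] [ 0.0119 -0.     -0.0003]
```

Request:
send_rows --increments '[[[0.0065,0,-0.0015,0,0,0,1],[0.0065,0,-0.0015,0,0,0,1],[0.01,0,-0.0066,0,0,0,1],[0.0106,0,-0.0054,0,0,0,1],[0.0112,0,-0.0042,0,0,0,1],[0.0116,0,-0.003,0,0,0,1],[0.0118,0,-0.0016,0,0,0,1],[0.01,0,0,0,0,0,1],[0,0,0,0,0,0,1],[0,0,0,0,0,0,1]]]'

```text
time_s: 49.75
tcp_pos: [620.4, -153.5, 177.9]
orientation: [-1.18, -1.286, 1.27]
contact_force: [10.3, -8.1, -4.6]
width: 15.3
```

Run:
```python
from h import *
st()
from bench import env
p=env.observe()["tcp_pos"]; v=p[:2]-[533.9,-161.3]; print(np.hypot(*v),np.degrees(np.arctan2(v[1],v[0])))
c=cam("side"); crop(c,240,150,420,335,"pics/k18.png")
```

```text
t 49.75 tcp [ 620.4 -153.5  177.9] j [ 0.01  0.45 -0.07  0.   -1.03 -1.49] F [10.3 -8.1 -4.6] w 15.3
[[-0.09, 0.017, -0.996], [0.996, -0.003, -0.09], [-0.005, -1.0, -0.017]]
86.8168629195112 5.129382740643931
pics/k18.png 3
```

View pics/k18.png

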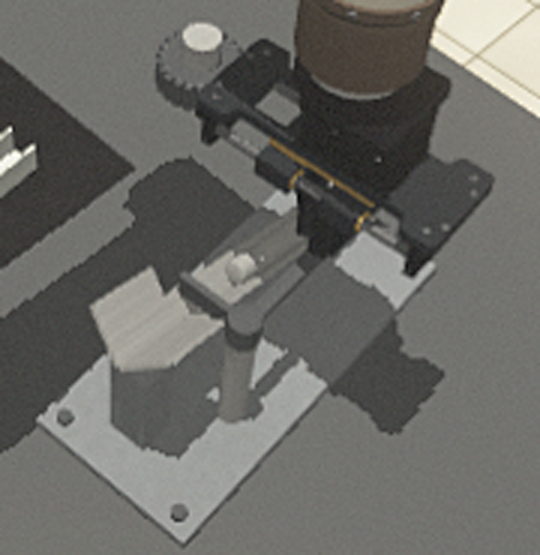

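Request:
send_rows --increments '[[[0,0,0,0,0,0,1],[0,0,0,0,0,0,0.5],[0,0,0,0,0,0,0],[0,0,0,0,0,0,-0.4],[0,0,0,0,0,0,-0.4],[0,0,0,0,0,0,-0.4],[0,-0.03,0,0,0,0,-0.4],[0,-0.045,0,0,0,0,-0.4],[0,-0.045,0,0,0,0,-0.4],[0,-0.02,0,0,0,0,-0.4]]]'

```text
time_s: 50.63
tcp_pos: [615.8, -152.6, 294.5]
orientation: [-1.176, -1.283, 1.271]
contact_force: [1.2, -0.3, 0.3]
width: 59.4
```

Request:
send_rows --increments '[[[0.04,0,0,0,0,0,-0.4],[0.045,0,0,0,0,0,-0.4],[0.045,0,0,0,0,0,-0.4],[0.045,0,0,0,0,0,-0.4],[0.045,0,0,0,0,0,-0.4],[0.045,0,0,0,0,0,-0.4],[0.045,0,0,0,0,0,-0.4],[0.045,0,0,0,0,0,-0.4],[0.045,0,0,0,0,0,-0.4],[0,0,0,0,0,0,-0.4]]]'

```text
time_s: 51.47
tcp_pos: [585.2, 172.0, 288.4]
orientation: [-1.165, -1.283, 1.275]
contact_force: [-0.4, -0.1, 0.5]
width: 61.0
```

Run:
```python
from h import *
np.set_printoptions(precision=1,suppress=True)
st()
t=cam("top"); s=cam("side"); crop(t,280,125,400,305,"pics/f1.png"); crop(s,240,150,420,335,"pics/f2.png"); cv2.imwrite("pics/f3.png",s["image"][:,:,::-1])
for c,b in((t,(300,150,370,260)),(s,(300,190,380,290))):
    u,v=np.meshgrid(np.arange(b[0],b[2]),np.arange(b[1],b[3])); P=depthpts(c,np.c_[u.ravel(),v.ravel()])
    k=P[(P[:,2]>170)&(P[:,2]<190)]; v=k.mean(0)[:2]-[533.9,-161.3]; print(len(k),k.mean(0),np.degrees(np.arctan2(v[1],v[0])))
```

```text
t 51.47 tcp [585.2 172.  288.4] j [ 0.6  0.3  0.   0.  -1.3 -2. ] F [-0.4 -0.1  0.5] w 61.0
[[-0.094, 0.004, -0.996], [0.996, 0.002, -0.094], [0.001, -1.0, -0.004]]
pics/f1.png 3
pics/f2.png 3
40 [ 616.4 -151.8  178.9] 6.584278148610167
52 [ 615.7 -155.5  178.4] 4.0789296295933966
```

View pics/f1.png

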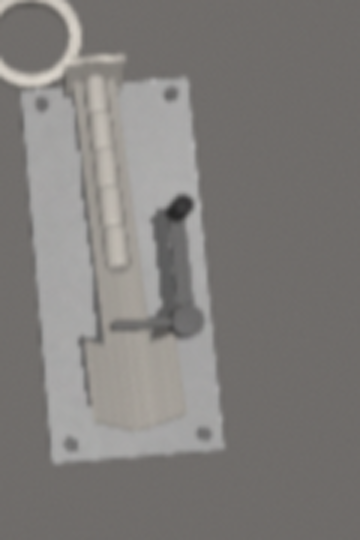

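View pics/f2.png

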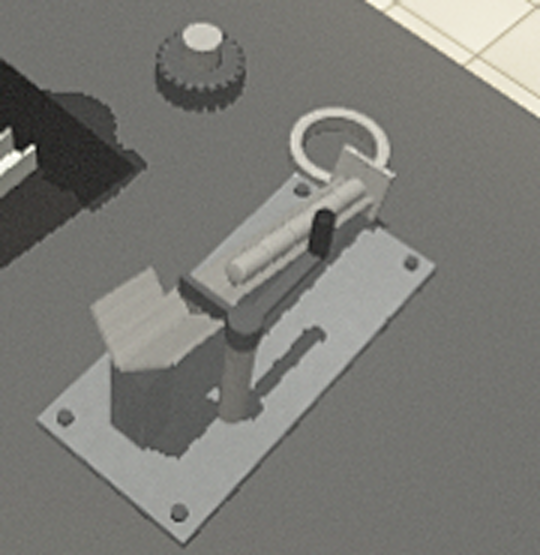

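View pics/f3.png

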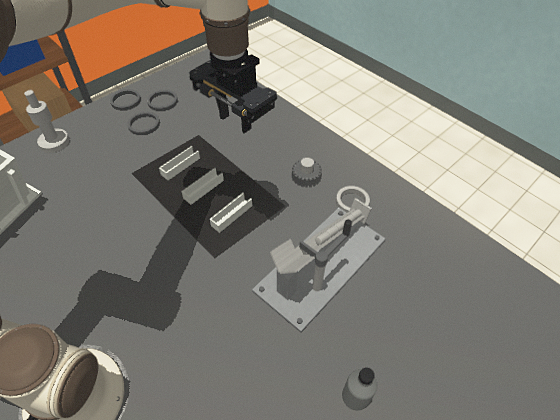

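```bash
python3 -c "
from bench import env
print(env.finish_job())"
```

```text
the job is handed in; nothing more can be done
None
```

I handed the job in at about 51.5 s. `finish_job` reports no verdict, so what follows comes from my own checks.

**What was done:**
1. I swung the gate lever to its open stop. The top view showed the handle straight out and the blade beside the trough.
2. I tipped out all three trays one at a time at about 18 degrees. They held 2, 2 and 1 pins. I tilted the last one about 3 degrees further because I could not see whether its pin had left.
3. I set each tray back down on the mat at about its original place, with its front now pointing the other way.
4. I closed the gate lever to its stop and backed the arm away.

**Last checks:**
- **Pins:** both cameras show all five in line along the fold behind the end stop.
- **Trays:** all three stand flat on the mat.
- **Gate:** the two cameras put the handle at 6.6 and 4.1 degrees, against 4.7 degrees for fully closed. They disagree by about 2.5 degrees (0.04 rad), but each is within the 0.08 rad limit.
- **Bystanders:** the gear, ring and bottle look unmoved by eye; I did not measure them again.

**Slips:** the finger opening rose from 15.8 to 19.3 mm at the end of opening the gate, possibly the slackening grip. The knob also appears to have slid about 4 mm in the pads while closing. Neither needed mending. I saw no tray knocked aside.

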